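# Put the long pastry tampers away in the crowded carousel crock

### The arm

A 7-joint arm with a two-finger parallel gripper is mounted at the origin on the work surface. World frame = base frame: x ahead of the robot, y to its left, z up, the work surface at z = 0. Lengths are in m, angles in degrees, forces in N, time in s.
With the tool pointing down it reaches from about 0.4 to 0.9 m from the base axis. Payload 5.6 kg.
Tool frame: the origin (TCP) lies at the very end of the fingers, on their centre line; the grasp point (between the pads) lies 19 mm behind it; z points along the fingers, y is the line along which they close (so a half turn about z gives the same grasp; the last joint's range is limited). The gripper opens to 92 mm and grips with 3 to 60 N. Pads are 20 mm wide; open, the fingers measure 128 mm over their backs; the gripper's body (75 mm by 189 mm) begins 69 mm behind the grasp point.
Start: joints at [62.281, 26.786, -0.665, 91.828, 0.344, 61.387, -3.226], TCP at [0.277, -0.588, 0.215] pointing down, gripper open.
Joint ranges: [-144.91, 144.91], [-17.63, 115.5], [-89.93, 88.59], [15.96, 139.68], [-74.01, 254.01], [8.47, 105.57], [-167.45, 167.45]. Speed limits (degrees/s): [147.25, 147.25, 180, 180, 180, 180, 180].

### API

Orientations are given as [roll, pitch, yaw] about the fixed x, y, z axes, in that order (R = Rz(yaw) Ry(pitch) Rx(roll)).
In Python, from cell import readout, optics, ctrl, finder gives the robot as it stands.
- The arm moves only by the tool drive_tool, never from a script. Its argument "series" is a list of rows, each an object of numbers: "gripper": the opening, from -1 (shut) to 1 (fully open); "dx", "dy", "dz": the shift along the tool's x, y, z in mm; "spin": the turn about the tool's z in degrees. In form: [{"gripper": .., "dx": .., "dy": .., "dz": .., "spin": ..}, ...]. A call has 1 to 5 rows; each row is the pose to reach, as a shift and turn from the pose commanded when the call began, along the tool's axes at that moment; what a row does not reach only later rows make up. A row lasts 1/12 s, in which the tool goes at most 41.7 mm and 7.16 degrees, less where a joint would pass 70% of its speed; a pose out of reach is approached as far as the arm can. A call with a gripper value outside its range is refused whole. The fingers move at their own pace and stop on an object; "squeeze" is the grip in N (left out, the last holds). Time passes only in rows, so rows that repeat a pose let the fingers close. It gives the time, the measured TCP pose, the force, the opening and the grip force at its end, in the units of the state.
- readout.sense(): the state, without advancing time (a new reading comes with each control period).
- optics.snapshot(name): name is "side" or "top"; returns a dict with "img" (400x640x3 uint8, red, green, blue), "range_z" (400x640 float32, m along the optical axis (not along the pixel's ray), 0 where there is no reading), "fx", "fy", "cx", "cy" (pixels), "position" and "attitude" of the camera in the world. Camera axes: x right, y up, looking along -z (the intrinsics and any distortion apply to the point x, -y, -z); pixel columns grow to the right and rows downward; lengths in m; the calibration is good to about 2 mm. A picture is of the moment at which its call begins.
- ctrl.finish_job(): hands the job in; it is judged then, once.
Trained networks look in a picture, given as the dict that the camera call returned (one of the last four; its "shot" number tells which), for a name from the list of things; names that differ only in an ending like _2 or _b are one class to them, and where a whole thing is asked for, a point or a joint stands for the part that bears it (a point fixed in the world has none). Each returns a list of dicts, best first, with "score" (0 to 1); they miss things now and then, are a little off and sometimes report something else, mostly with a low value. They report only what shows in the picture. A call takes as long as a camera call.
- finder.trace(picture, thing): "region" (400x640 bool, what is visible of it).
- finder.landmark_of(picture, thing): "centre" ([x, y, z] in m, in world coordinates, good to about 4 mm: a listed point, or the origin of a listed thing).
The state is a dict: "t": time; "joints": joint angles; "qd": joint speeds; "joint_efforts": joint torques, N m; "tcp_pos": TCP position; "ee_rot": TCP orientation; "force": force on the tool from outside, world axes, zero at the start; "ft_torque": the same for the moment, N m; "opening": finger opening in m; "grip_force": force on a finger pad.
Only numpy, scipy, OpenCV 4.12 (cv2) and the standard library are available. Lean on these libraries where they do the work, as an engineer would, in place of code of your own. Each camera call takes 0.05 s, during which the arm holds its last target. There are 200 camera calls.

### The job

Turn the utensil carousel until the crock crammed with short tampers clicks in at the open front. Then put every long pastry tamper standing on the table into that crock, foot down and right to the bottom, gently nudging the short ones aside so that they too stay standing on the crock's floor. Last, turn the carousel back until the spoon crock clicks in at the open front again, leaving the mug, bowl, flask, tin and timer alone.

Things in the scene. Friction and masses are not known exactly. Their poses are not given: they have to be found in the camera images.
- carousel_axis (a point): Point on the axis of the utensil carousel, at the top face of its round wooden turntable (radius 156 mm), 30 mm above the table. Frame of the fixed base: z up, -x is the open front, the +x half is under the cover. Three like steel crocks stand 92 mm from the axis, 120 degrees apart: at the start one at the front (spoons), two at the rear, left and right, which is which varies.
- cover (a point): Middle of the front edge of the carousel's fixed, clear plastic dust cover, at its roof, 256 mm above the table, 10 mm behind the turning axis. The roof (6 mm thick) reaches from here 156 mm back; side walls stand 157 mm either side of the axis and a back wall 163 mm behind it. A crock can be loaded only at the open front.
- spoon_crock (a point): Centre of the inner floor of the crock with three wooden spoons (up to 183 mm above the table), which is fixed to the turntable and stands at the open front at the start. Same size as the crowded crock.
- crock2_floor (a point): Centre of the inner floor of the other loose crock, which holds one thick rolling pin (42 mm wide, 150 mm long). Same size as the crowded crock. Not to be loaded.
- front_place (a point): Point fixed to the carousel's base, 92 mm in front of the axis at the turntable's top: where the centre of a crock stands when it is at the open front.
- turntable (a joint): Angle of the turntable, rad, positive counter-clockwise from above, 0 at the start (spoons at front). Clicks at -2.094, 0 and +2.094, stops at +-2.25. A sprung ball centres it at a click once within 0.06 rad and resists leaving with about 0.5 Nm; elsewhere it stays where it is left (light friction). A crock at the rear left (carousel +y) comes to the front at +2.094, one at the rear right at -2.094.
- crock_floor (a point): Centre of the inner floor of the steel crock that holds the four short tampers. Upright round crock, loose, kept in place on the turntable by low studs: inner radius 58 mm, wall 3 mm, rim 80 mm above this point, which is 34 mm above the table (4 mm above the turntable). z axis up.
- post1 (a point): Grip point of an upright steel post, 16 mm in diameter, on the turntable 118 mm from its axis, midway between two crocks, left of the front crock at the start (carousel +y side); it turns with the turntable. The point is 140 mm above the table, 20 mm below the post's top. Pinch a post and lead it along its arc to turn the turntable.
- post2 (a point): Grip point of an upright steel post, 16 mm in diameter, on the turntable 118 mm from its axis, midway between two crocks, right of the front crock at the start (carousel -y side); it turns with the turntable. The point is 140 mm above the table, 20 mm below the post's top. Pinch a post and lead it along its arc to turn the turntable.
- post3 (a point): Grip point of an upright steel post, 16 mm in diameter, on the turntable 118 mm from its axis, midway between two crocks, at the rear under the cover at the start; it turns with the turntable. The point is 140 mm above the table, 20 mm below the post's top. Pinch a post and lead it along its arc to turn the turntable.
- long1_mid (a point): Long pastry tamper: round wooden handle 14 mm in diameter on a heavy steel foot 34 mm in diameter (from 8 to 34 mm above its underside it tapers to the handle). 150 mm long, about 0.17 kg. Stands on its foot on the table at the start. This point is half-way up, 75 mm above the underside; z axis along the handle, towards its top. May be absent.
- long2_mid (a point): Long pastry tamper: round wooden handle 14 mm in diameter on a heavy steel foot 34 mm in diameter (from 8 to 34 mm above its underside it tapers to the handle). 150 mm long, about 0.17 kg. Stands on its foot on the table at the start. This point is half-way up, 75 mm above the underside; z axis along the handle, towards its top. May be absent.
- long3_mid (a point): Long pastry tamper: round wooden handle 14 mm in diameter on a heavy steel foot 34 mm in diameter (from 8 to 34 mm above its underside it tapers to the handle). 150 mm long, about 0.17 kg. Stands on its foot on the table at the start. This point is half-way up, 75 mm above the underside; z axis along the handle, towards its top. May be absent.
- short1_mid (a point): Short pastry tamper standing on its foot in the crock from the start: the same as the long ones (handle 14 mm, foot 34 mm) but 105 mm long. This point is half-way up, 52.5 mm above the underside; z along the handle. The four stand loose and can be shoved aside; their positions in the crock vary.
- short2_mid (a point): Short pastry tamper standing on its foot in the crock from the start: the same as the long ones (handle 14 mm, foot 34 mm) but 105 mm long. This point is half-way up, 52.5 mm above the underside; z along the handle. The four stand loose and can be shoved aside; their positions in the crock vary.
- short3_mid (a point): Short pastry tamper standing on its foot in the crock from the start: the same as the long ones (handle 14 mm, foot 34 mm) but 105 mm long. This point is half-way up, 52.5 mm above the underside; z along the handle. The four stand loose and can be shoved aside; their positions in the crock vary.
- short4_mid (a point): Short pastry tamper standing on its foot in the crock from the start: the same as the long ones (handle 14 mm, foot 34 mm) but 105 mm long. This point is half-way up, 52.5 mm above the underside; z along the handle. The four stand loose and can be shoved aside; their positions in the crock vary.
- mug: Bystander: white mug, 85 mm high, standing on the table; origin at the centre of its underside. Leave it alone.
- bowl: Bystander: small steel bowl, 120 mm wide, 50 mm high, standing on the table; origin at the centre of its underside. Leave it alone.
- flask: Bystander: metal drinks flask, 190 mm high, 66 mm wide, standing on the table; origin at the centre of its underside. Leave it alone.
- tin: Bystander: tin can, 80 mm high, 80 mm wide, standing on the table; origin at the centre of its underside. Leave it alone.
- timer: Bystander: white kitchen timer block 50 x 60 x 50 mm, standing on the table; origin at the centre of its underside. Leave it alone.

How it is judged:
By the outcome, as a careful person would: the job done as asked, in the order asked, and still so for the second after the job is handed in, with the robot touching nothing.
Of long1, long2, long3 only 2 to 3 are there at a start; the rules pass over those that are not, and their reading is None.
At some moment in a run one of long1, long2, long3 may be knocked a few centimetres aside while the robot is not near it.
It also fails if it takes over 210 s, if anything falls off the work surface, if the arm or the gripper's body presses on something with over 40 N, if the wrist force passes 120 N, or if a joint passes its speed limit or range.

## Working session

There is one attempt and no reset: what is moved stays moved. The work goes in short steps, Python scripts to look and compute and a tool call to move; the robot and the scene stay as the last step left them, time stands still between calls to the robot, and variables do not carry over. Pictures are saved under pics/ and viewed, at most 14 in all, crops included, and the job is handed in when it is done.

Besides the shell and the picture viewer there is one more tool, called after ">>>" as name(argument=value, ...), one argument or row to a line, values as JSON. drive_tool: Moves the arm, as the interface text tells. Its arguments: {"type":"object","properties":{"series":{"type":"array"},"squeeze":{"type":"number"}},"required":["series"]}

```bash
mkdir -p pics; ls; cat > h.py <<'E'
import numpy as np, cv2
from scipy.spatial.transform import Rotation as R
from cell import readout, optics, ctrl, finder
def snap(n,save=None):
    p=optics.snapshot(n)
    if save: cv2.imwrite('pics/'+save+'.png',p['img'][:,:,::-1])
    return p
def lm(p,names,k=3):
    for n in names:
        print(n,[(np.round(np.array(d['centre'])*1000).tolist(),round(d['score'],2)) for d in finder.landmark_of(p,n)[:k]])
E
python3 - <<'E'
from h import *
print(readout.sense())
for c in ['side','top']:
    p=snap(c,c+'0'); print(c,p['position'],p['attitude'],p['fx'],[k for k in p])
    lm(p,['carousel_axis','cover','spoon_crock','crock2_floor','front_place','crock_floor','post1','long1_mid','short1_mid','mug','bowl','flask','tin','timer'],5)
E
```

```text
pics
{'t': 0.0, 'joints': array([62.28209158, 26.8361949 , -0.66480448, 91.88011149,  0.34411707,
       61.38793892, -3.22591406]), 'qd': array([-0.06944419,  0.00156341, -0.00667743, -0.02103137, -0.01853288,
       -0.12603445,  0.02013301]), 'joint_efforts': array([ 6.23545793e-05, -5.20577323e+01, -1.19656452e-02, -2.43746638e+01,
       -5.64939785e-02,  1.74323469e-02,  1.87772939e-04]), 'tcp_pos': array([ 0.27699683, -0.58737548,  0.21364401]), 'ee_rot': array([-1.79897996e+02,  7.43626800e-03,  2.52505405e+01]), 'force': array([-0.37490134, -0.13759614, -0.45390027]), 'ft_torque': array([-0.01824195,  0.00691167, -0.02406032]), 'grip_force': 0.0, 'opening': 0.09227395535395878}
side [-0.00722593  0.71885737  0.79385171] [  55.02951844    0.71404994 -140.24880518] 412.1390114466141 ['img', 'range_z', 'fx', 'fy', 'cx', 'cy', 'position', 'attitude', 'shot']
carousel_axis [([583.0, 162.0, 29.0], 0.75)]
cover [([596.0, 165.0, 255.0], 0.87), ([660.0, 84.0, 88.0], 0.5), ([393.0, 380.0, -0.0], 0.16)]
spoon_crock [([493.0, 168.0, 33.0], 0.75)]
crock2_floor [([629.0, 241.0, 35.0], 0.7
[... 931 characters left out ...]
.0, 166.0, 34.0], 0.61), ([436.0, -132.0, 76.0], 0.47)]
crock2_floor [([631.0, 241.0, 32.0], 0.67)]
front_place [([489.0, 164.0, 29.0], 0.75)]
crock_floor [([631.0, 85.0, 31.0], 0.81)]
post1 [([525.0, 262.0, 139.0], 0.96), ([523.0, 63.0, 141.0], 0.95), ([742.0, -180.0, -0.0], 0.56)]
long1_mid [([582.0, 163.0, 33.0], 0.61), ([594.0, -193.0, 75.0], 0.6)]
short1_mid []
mug [([659.0, -322.0, 2.0], 0.78)]
bowl [([388.0, -365.0, 2.0], 0.82), ([593.0, -193.0, 75.0], 0.65), ([594.0, 164.0, 254.0], 0.53)]
flask [([738.0, -181.0, 3.0], 0.57), ([452.0, -46.0, 3.0], 0.24)]
tin [([528.0, 264.0, 141.0], 0.55)]
timer [([452.0, -48.0, 2.0], 0.72), ([434.0, -127.0, 76.0], 0.26), ([388.0, -367.0, 2.0], 0.26)]
```

View pics/top0.png

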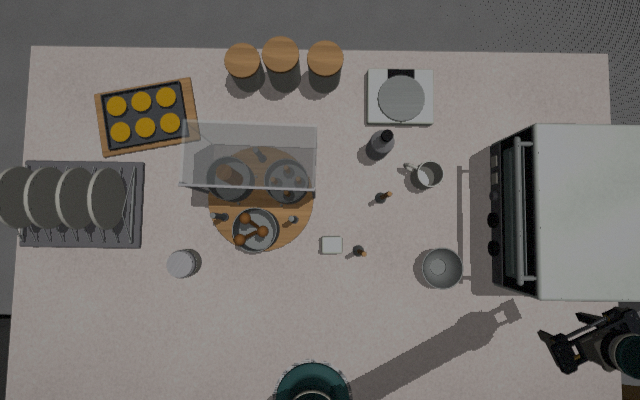

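View pics/side0.png

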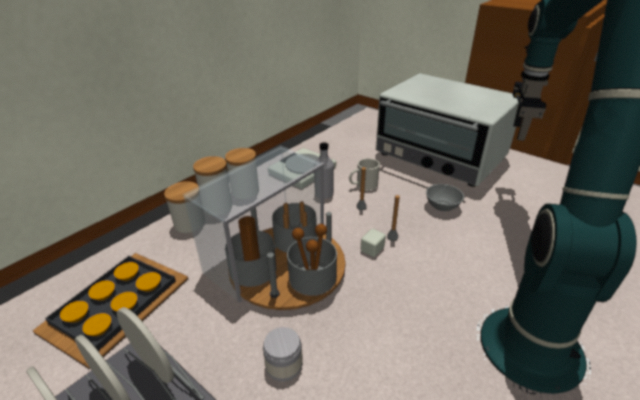

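The top view shows the carousel near px (262,195), with the spoons in front, the pin rear-left and the short tampers rear-right. Two long tampers stand at px (380,197) and (360,250), which is about (593,-194) and (435,-130) mm. The crowded crock is at -y, so I turn by -120°, leading post2 across the open front. I'll hold the fingers closing along world y so the gripper body stays clear of the cover.

>>> drive_tool(
  series=[
    {"gripper": 0.1,"dx": 120,"dy": -120,"dz": -86,"spin": 25.2},
    {"gripper": 0.1,"dx": 120,"dy": -120,"dz": -86,"spin": 25.2},
    {"gripper": 0.1,"dx": 120,"dy": -120,"dz": -86,"spin": 25.2},
    {"gripper": 0.1,"dx": 120,"dy": -120,"dz": -86,"spin": 25.2},
    {"gripper": 0.1,"dx": 120,"dy": -120,"dz": -86,"spin": 25.2},
  ],
  squeeze=30,
)

```text
t: 1.92
tcp_pos: [0.337, -0.4248, 0.3029]
ee_rot: [179.9, -0.1, 0.1]
force: [0.7, -0.7, -0.1]
opening: 0.0606
grip_force: 0.0
```

>>> drive_tool(
  series=[
    {"gripper": 0.1,"dx": 63,"dy": -163,"dz": 0,"spin": 0},
    {"gripper": 0.1,"dx": 63,"dy": -163,"dz": 0,"spin": 0},
    {"gripper": 0.1,"dx": 63,"dy": -163,"dz": 0,"spin": 0},
    {"gripper": 0.1,"dx": 63,"dy": -163,"dz": 0,"spin": 0},
    {"gripper": 0.1,"dx": 63,"dy": -163,"dz": 0,"spin": 0},
  ],
)

```text
t: 2.33
tcp_pos: [0.4002, -0.2583, 0.3011]
ee_rot: [-179.9, -0.1, 0.6]
force: [0.9, 0.0, -0.1]
opening: 0.0505
grip_force: 0.0
```

>>> drive_tool(
  series=[
    {"gripper": 0.1,"dx": 63,"dy": -163,"dz": 0,"spin": 0},
    {"gripper": 0.1,"dx": 63,"dy": -163,"dz": 0,"spin": 0},
    {"gripper": 0.1,"dx": 63,"dy": -163,"dz": 0,"spin": 0},
    {"gripper": 0.1,"dx": 63,"dy": -163,"dz": 0,"spin": 0},
    {"gripper": 0.1,"dx": 63,"dy": -163,"dz": 0,"spin": 0},
  ],
)

```text
t: 2.75
tcp_pos: [0.4623, -0.0953, 0.3011]
ee_rot: [-179.9, -0.1, 0.6]
force: [-0.9, -1.2, 0.0]
opening: 0.0505
grip_force: 0.0
```

>>> drive_tool(
  series=[
    {"gripper": 0.1,"dx": 62,"dy": -156,"dz": 0,"spin": 0},
    {"gripper": 0.1,"dx": 62,"dy": -156,"dz": 0,"spin": 0},
    {"gripper": 0.1,"dx": 62,"dy": -156,"dz": 0,"spin": 0},
    {"gripper": 0.1,"dx": 62,"dy": -156,"dz": 0,"spin": 0},
    {"gripper": 0.1,"dx": 62,"dy": -156,"dz": 0,"spin": 0},
  ],
)

```text
t: 3.17
tcp_pos: [0.5236, 0.0621, 0.3008]
ee_rot: [-179.7, -0.1, 0.6]
force: [-0.7, 0.2, 0.2]
opening: 0.0507
grip_force: 0.0
```

```bash
python3 - <<'E'
from h import *
for c in ['side','top']:
    p=snap(c); lm(p,['carousel_axis','front_place','post2','long1_mid','short1_mid','spoon_crock'],5)
print(readout.sense()['tcp_pos'],readout.sense()['ee_rot'])
E
```

```text
carousel_axis [([585.0, 161.0, 28.0], 0.77)]
front_place [([490.0, 164.0, 31.0], 0.7)]
post2 [([530.0, 268.0, 140.0], 0.88), ([702.0, 154.0, 139.0], 0.75), ([522.0, 62.0, 138.0], 0.64)]
long1_mid [([592.0, -192.0, 76.0], 0.63)]
short1_mid [([495.0, 166.0, 39.0], 0.51), ([659.0, 84.0, 85.0], 0.44)]
spoon_crock [([492.0, 167.0, 34.0], 0.88), ([396.0, 380.0, 0.0], 0.69)]
carousel_axis []
front_place [([630.0, 240.0, 32.0], 0.16)]
post2 [([527.0, 267.0, 141.0], 0.81)]
long1_mid [([593.0, -193.0, 74.0], 0.68), ([389.0, -361.0, 1.0], 0.21)]
short1_mid []
spoon_crock []
[0.52217661 0.05373225 0.30064222] [ 1.79992859e+02 -7.60422630e-03  2.57897353e-02]
```

>>> drive_tool(
  series=[
    {"gripper": 0.1,"dx": 0,"dy": 0,"dz": 0,"spin": 0},
    {"gripper": 0.1,"dx": 0,"dy": 0,"dz": 40,"spin": 0},
    {"gripper": 0.1,"dx": 0,"dy": 0,"dz": 80,"spin": 0},
    {"gripper": 0.1,"dx": 0,"dy": 0,"dz": 80,"spin": 0},
    {"gripper": 0.1,"dx": 0,"dy": 0,"dz": 80,"spin": 0},
  ],
)

```text
t: 4.28
tcp_pos: [0.5211, 0.0539, 0.2196]
ee_rot: [180.0, 0.2, 0.1]
force: [0.5, -0.4, 1.1]
opening: 0.0508
grip_force: 0.0
```

```bash
python3 - <<'E'
from h import *
print(readout.sense()['tcp_pos'],readout.sense()['ee_rot'])
E
```

```text
[0.52110058 0.05392478 0.2195704 ] [1.79997150e+02 2.39213616e-01 6.90620442e-02]
```

>>> drive_tool(
  series=[
    {"gripper": 0.1,"dx": 1.5,"dy": -8,"dz": 25,"spin": 0},
    {"gripper": 0.1,"dx": 1.5,"dy": -8,"dz": 60,"spin": 0},
    {"gripper": 0.1,"dx": 1.5,"dy": -8,"dz": 98,"spin": 0},
    {"gripper": 0.1,"dx": 1.5,"dy": -8,"dz": 98,"spin": 0},
    {"gripper": 0.1,"dx": 1.5,"dy": -8,"dz": 98,"spin": 0},
  ],
)

```text
t: 4.7
tcp_pos: [0.5242, 0.0622, 0.1236]
ee_rot: [-180.0, 0.0, 0.1]
force: [0.4, 0.8, 0.6]
opening: 0.0504
grip_force: 0.0
```

>>> drive_tool(
  series=[
    {"gripper": -0.4,"dx": 0,"dy": 0,"dz": 0,"spin": 0},
    {"gripper": -1,"dx": 0,"dy": 0,"dz": 0,"spin": 0},
    {"gripper": -1,"dx": 0,"dy": 0,"dz": 0,"spin": 0},
    {"gripper": -1,"dx": 0,"dy": 0,"dz": 0,"spin": 0},
    {"gripper": -1,"dx": 0,"dy": 0,"dz": 0,"spin": 0},
  ],
)

```text
t: 5.12
tcp_pos: [0.5244, 0.0619, 0.1238]
ee_rot: [180.0, -0.1, 0.0]
force: [0.1, 0.2, -0.2]
opening: 0.0195
grip_force: 0.0
```

```bash
python3 - <<'E'
from h import *
print(readout.sense())
snap('side','grip1')
E
```

```text
{'t': 5.1167, 'joints': array([   7.48686748,   23.87986999,  -21.85279862,  112.23091935,
         12.14012469,   45.96732592, -111.10175279]), 'qd': array([-0.07230434,  0.61463839,  0.16497792,  0.34985361, -0.03547929,
       -0.25152048, -0.16134234]), 'joint_efforts': array([-3.72185881e-03, -4.27911687e+01, -3.78039166e+00, -1.97985828e+01,
        1.82113628e-02, -8.17160541e-02,  1.90457533e-03]), 'tcp_pos': array([0.52435325, 0.06194593, 0.12375524]), 'ee_rot': array([ 1.79995051e+02, -1.14003173e-01,  3.68734010e-02]), 'force': array([ 0.08271787,  0.18499515, -0.18369839]), 'ft_torque': array([-0.00840285, -0.01984517,  0.05330368]), 'grip_force': 0.0, 'opening': 0.019473482191745786}
```

View pics/grip1.png

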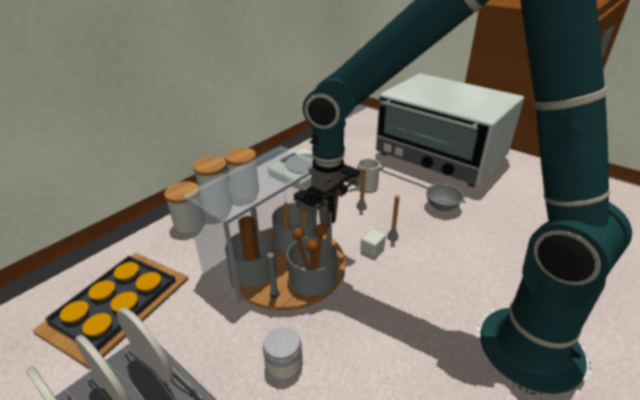

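```bash
cat > arc.py <<'E'
import numpy as np,sys
a0,a1,n=map(float,sys.argv[1:4]);n=int(n)
a=np.radians(np.linspace(a0,a1,n+1));P=118*np.c_[np.cos(a),np.sin(a)]
for k in range(0,n,5):
    print([[round(v[0],0),round(-v[1],0)] for v in P[k+1:k+6]-P[k]])
E
python3 arc.py -120.8 -240.8 15
```

```text
[[np.float64(-14.0), np.float64(-9.0)], [np.float64(-26.0), np.float64(-21.0)], [np.float64(-36.0), np.float64(-33.0)], [np.float64(-45.0), np.float64(-47.0)], [np.float64(-51.0), np.float64(-63.0)]]
[[np.float64(-4.0), np.float64(-16.0)], [np.float64(-6.0), np.float64(-32.0)], [np.float64(-6.0), np.float64(-49.0)], [np.float64(-4.0), np.float64(-65.0)], [np.float64(1.0), np.float64(-81.0)]]
[[np.float64(7.0), np.float64(-15.0)], [np.float64(16.0), np.float64(-29.0)], [np.float64(27.0), np.float64(-41.0)], [np.float64(39.0), np.float64(-52.0)], [np.float64(53.0), np.float64(-61.0)]]
```

>>> drive_tool(
  series=[
    {"gripper": -1,"dx": 0,"dy": 0,"dz": 0,"spin": 0},
    {"gripper": -1,"dx": 0,"dy": 0,"dz": 0,"spin": 0},
    {"gripper": -1,"dx": 0,"dy": 0,"dz": 0,"spin": 0},
  ],
  squeeze=35,
)

```text
t: 5.42
tcp_pos: [0.5243, 0.0619, 0.1235]
ee_rot: [180.0, -0.1, 0.0]
force: [-1.3, -1.1, 6.7]
opening: 0.0155
grip_force: 35.0
```

>>> drive_tool(
  series=[
    {"gripper": -1,"dx": -14,"dy": -9,"dz": 0,"spin": 0},
    {"gripper": -1,"dx": -26,"dy": -21,"dz": 0,"spin": 0},
    {"gripper": -1,"dx": -36,"dy": -33,"dz": 0,"spin": 0},
    {"gripper": -1,"dx": -45,"dy": -47,"dz": 0,"spin": 0},
    {"gripper": -1,"dx": -51,"dy": -63,"dz": 0,"spin": 0},
  ],
)

```text
t: 5.83
tcp_pos: [0.4708, 0.1213, 0.1232]
ee_rot: [179.7, 0.2, -0.2]
force: [-10.2, -9.6, 15.9]
opening: 0.0152
grip_force: 35.0
```

>>> drive_tool(
  series=[
    {"gripper": -1,"dx": 0,"dy": 0,"dz": 0,"spin": 0},
    {"gripper": -1,"dx": 0,"dy": 0,"dz": 0,"spin": 0},
  ],
)

```text
t: 6.0
tcp_pos: [0.4697, 0.1251, 0.1231]
ee_rot: [179.9, 0.3, 0.1]
force: [-9.5, -3.9, 14.9]
opening: 0.0152
grip_force: 35.0
```

>>> drive_tool(
  series=[
    {"gripper": -1,"dx": -7,"dy": -16,"dz": 0,"spin": 0},
    {"gripper": -1,"dx": -9,"dy": -32,"dz": 0,"spin": 0},
    {"gripper": -1,"dx": -9,"dy": -49,"dz": 0,"spin": 0},
    {"gripper": -1,"dx": -7,"dy": -65,"dz": 0,"spin": 0},
    {"gripper": -1,"dx": -2,"dy": -81,"dz": 0,"spin": 0},
  ],
)

```text
t: 6.42
tcp_pos: [0.4689, 0.2048, 0.1227]
ee_rot: [179.8, 0.2, -0.1]
force: [-4.8, -4.5, 6.9]
opening: 0.0154
grip_force: 35.0
```

>>> drive_tool(
  series=[
    {"gripper": -1,"dx": 7,"dy": -15,"dz": 0,"spin": 0},
    {"gripper": -1,"dx": 16,"dy": -29,"dz": 0,"spin": 0},
    {"gripper": -1,"dx": 27,"dy": -41,"dz": 0,"spin": 0},
    {"gripper": -1,"dx": 39,"dy": -52,"dz": 0,"spin": 0},
    {"gripper": -1,"dx": 53,"dy": -61,"dz": 0,"spin": 0},
  ],
)

```text
t: 6.83
tcp_pos: [0.5222, 0.2661, 0.1223]
ee_rot: [179.8, 0.2, -0.0]
force: [-4.9, -4.7, 5.6]
opening: 0.0151
grip_force: 35.0
```

>>> drive_tool(
  series=[
    {"gripper": -1,"dx": 0,"dy": 0,"dz": 0,"spin": 0},
    {"gripper": -1,"dx": 0,"dy": 0,"dz": 0,"spin": 0},
    {"gripper": -1,"dx": 0,"dy": 0,"dz": 0,"spin": 0},
  ],
)

```text
t: 7.08
tcp_pos: [0.5227, 0.2667, 0.1224]
ee_rot: [179.9, 0.1, 0.1]
force: [-1.1, -0.3, 1.3]
opening: 0.0152
grip_force: 35.0
```

>>> drive_tool(
  series=[
    {"gripper": 0.0,"dx": 0,"dy": 0,"dz": 0,"spin": 0},
    {"gripper": 0.0,"dx": 0,"dy": 0,"dz": 0,"spin": 0},
    {"gripper": 0.0,"dx": 0,"dy": 0,"dz": 0,"spin": 0},
    {"gripper": 0.0,"dx": 0,"dy": 0,"dz": -35,"spin": 0},
    {"gripper": 0.0,"dx": 0,"dy": 0,"dz": -75,"spin": 0},
  ],
)

```text
t: 7.5
tcp_pos: [0.5214, 0.2656, 0.1955]
ee_rot: [179.8, 0.4, 0.1]
force: [1.5, 0.2, 0.7]
opening: 0.0451
grip_force: 0.0
```

>>> drive_tool(
  series=[
    {"gripper": 0.0,"dx": -10,"dy": 0,"dz": -35,"spin": 0},
    {"gripper": 0.0,"dx": -20,"dy": 20,"dz": -70,"spin": 0},
    {"gripper": 0.0,"dx": -50,"dy": 120,"dz": -100,"spin": 0},
    {"gripper": 0.0,"dx": -50,"dy": 120,"dz": -100,"spin": 0},
    {"gripper": 0.0,"dx": -50,"dy": 120,"dz": -100,"spin": 0},
  ],
)

```text
t: 7.92
tcp_pos: [0.473, 0.1436, 0.2991]
ee_rot: [179.9, -0.1, -0.1]
force: [1.1, -1.2, -0.6]
opening: 0.0457
grip_force: 0.0
```

>>> drive_tool(
  series=[
    {"gripper": 0.0,"dx": -50,"dy": 180,"dz": 0,"spin": 0},
    {"gripper": 0.0,"dx": -50,"dy": 180,"dz": 0,"spin": 0},
    {"gripper": 0.0,"dx": -50,"dy": 180,"dz": 0,"spin": 0},
    {"gripper": 0.0,"dx": -50,"dy": 180,"dz": 0,"spin": 0},
    {"gripper": 0.0,"dx": -50,"dy": 180,"dz": 0,"spin": 0},
  ],
)

```text
t: 8.33
tcp_pos: [0.4219, -0.0378, 0.2977]
ee_rot: [179.9, -0.0, -0.3]
force: [0.7, -0.9, -0.5]
opening: 0.046
grip_force: 0.0
```

```bash
python3 - <<'E'
from h import *
s=readout.sense();print(s['tcp_pos'],s['ee_rot'],s['t'])
for c in ['side','top']:
    p=snap(c,c+'1'); lm(p,['crock_floor','carousel_axis','front_place','post2','long1_mid','short1_mid','flask','timer'],5)
    cv2.imwrite('pics/crop_%s1.png'%c,cv2.resize(p['img'][:,:,::-1][130:330,170:430] if c=='side' else p['img'][:,:,::-1][150:290,170:420],None,fx=3 if c=='top' else 3,fy=3,interpolation=cv2.INTER_CUBIC)[:600,:800])
E
```

```text
[ 0.42191028 -0.03782177  0.29772708] [ 1.79897186e+02 -1.30125851e-02 -2.70241521e-01] 8.3333
crock_floor [([488.0, 165.0, 32.0], 0.78)]
carousel_axis [([588.0, 163.0, 28.0], 0.65)]
front_place [([592.0, 167.0, 258.0], 0.42)]
post2 [([521.0, 60.0, 140.0], 0.8), ([529.0, 267.0, 140.0], 0.79)]
long1_mid [([592.0, -196.0, 76.0], 0.46)]
short1_mid [([472.0, 139.0, 86.0], 0.44)]
flask [([739.0, -183.0, 3.0], 0.97), ([590.0, -194.0, 74.0], 0.7), ([519.0, 145.0, 85.0], 0.18)]
timer [([454.0, -46.0, -2.0], 0.73)]
crock_floor [([492.0, 167.0, 31.0], 0.65)]
carousel_axis [([464.0, 179.0, 84.0], 0.66), ([582.0, 161.0, 28.0], 0.59)]
front_place [([631.0, 245.0, 32.0], 0.6)]
post2 [([522.0, 60.0, 140.0], 0.94), ([526.0, 264.0, 137.0], 0.61)]
long1_mid [([522.0, 149.0, 84.0], 0.71), ([593.0, -196.0, 75.0], 0.65)]
short1_mid [([465.0, 182.0, 83.0], 0.56), ([474.0, 136.0, 83.0], 0.54)]
flask []
timer [([454.0, -48.0, -1.0], 0.53)]
```

View pics/crop_side1.png

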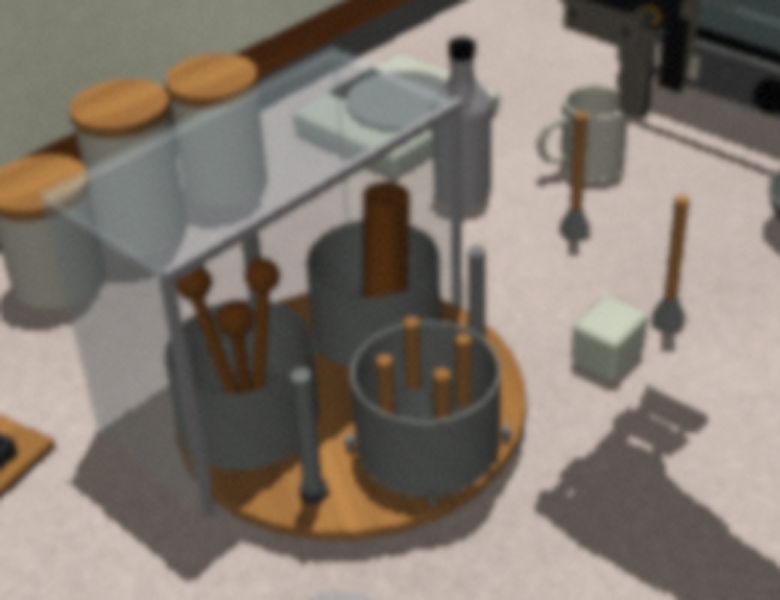

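View pics/crop_top1.png

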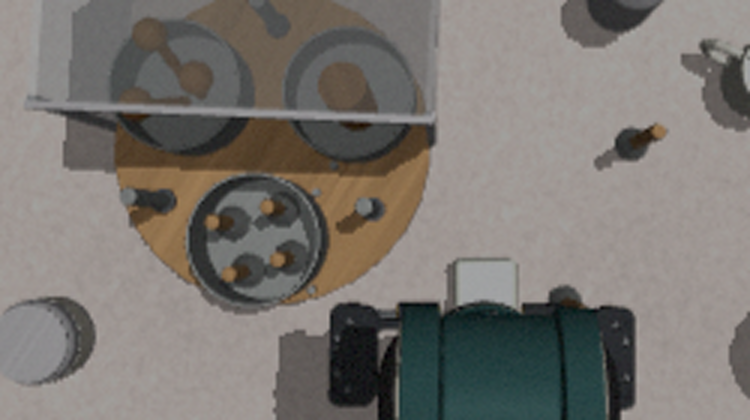

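Clear of the crock, the views show it seated at the front with four shorts in a rough square (crop px (213,222),(268,206),(282,260),(233,272)), leaving a gap in the middle. Next I'll measure the handles.

```bash
cat >> h.py <<'E'
def cloud(p):
    z=p['range_z'];v,u=np.mgrid[0:400,0:640]
    P=np.stack([(u-p['cx'])/p['fx']*z,-(v-p['cy'])/p['fy']*z,-z],-1)
    W=P@R.from_euler('xyz',p['attitude'],degrees=True).as_matrix().T+p['position']
    W[z==0]=np.nan; return W*1000
def handles(p,box,zr):
    W=cloud(p);h=cv2.cvtColor(p['img'],cv2.COLOR_RGB2HSV)
    m=(h[...,1]>100)&(h[...,0]<20)&(h[...,2]>40)
    m&=(W[...,0]>box[0])&(W[...,0]<box[1])&(W[...,1]>box[2])&(W[...,1]<box[3])&(W[...,2]>zr[0])&(W[...,2]<zr[1])
    n,l,s,c=cv2.connectedComponentsWithStats(m.astype(np.uint8),connectivity=8)
    for i in range(1,n):
        w=W[l==i]
        if len(w)>=3:
            t=w[w[:,2]>w[:,2].max()-8]; print(np.round(c[i]),len(w),np.round(w.mean(0)),'top',np.round(t.mean(0)),len(t))
E
python3 - <<'E'
from h import *
for c in ['top','side']:
    p=snap(c);print(c);handles(p,(430,550,100,230),(95,200)); print('longs');handles(p,(300,760,-400,-60),(50,165))
    lm(p,['short1_mid','long1_mid'],5)
    for d in finder.trace(p,'long1_mid')[:4]:
        W=cloud(p)[d['region']]; print(d['score'],d['region'].sum(),np.round(np.nanmedian(W,0)))
E
```

```text
top
[260. 219.] 27 [521. 147. 131.] top [521. 148. 138.] 18
[242. 224.] 30 [507. 195. 129.] top [507. 196. 138.] 20
[263. 236.] 27 [475. 136. 131.] top [475. 138. 137.] 19
[247. 241.] 29 [462. 178. 130.] top [461. 180. 138.] 18
longs
[386. 195.] 39 [ 591. -190.  120.] top [ 592. -193.  149.] 17
[361. 251.] 10 [ 439. -125.  108.] top [ 439. -125.  149.] 2
short1_mid [([472.0, 136.0, 87.0], 0.46)]
long1_mid [([591.0, -195.0, 77.0], 0.41)]
0.59 141 [ 589. -189.   27.]
side
[307. 243.] 80 [519. 152. 120.] top [521. 150. 138.] 21
[324. 249.] 80 [473. 142. 121.] top [474. 141. 138.] 22
[298. 256.] 85 [505. 201. 122.] top [507. 199. 138.] 25
[317. 260.] 81 [460. 184. 123.] top [461. 183. 138.] 27
longs
[362. 181.] 93 [ 591. -190.  105.] top [ 592. -192.  147.] 12
[395. 210.] 85 [ 432. -123.  103.] top [ 432. -123.  150.] 6
short1_mid [([472.0, 140.0, 87.0], 0.47)]
long1_mid [([591.0, -195.0, 74.0], 0.64)]
0.78 203 [ 591. -189.   59.]
```

>>> drive_tool(
  series=[
    {"gripper": 0.0,"dx": 0,"dy": 0,"dz": 0,"spin": 0},
    {"gripper": 0.0,"dx": 6,"dy": 35,"dz": 20,"spin": 0},
    {"gripper": 0.0,"dx": 12,"dy": 70,"dz": 30,"spin": 0},
    {"gripper": 0.0,"dx": 13,"dy": 91,"dz": 40,"spin": 0},
    {"gripper": 0.0,"dx": 13,"dy": 91,"dz": 80,"spin": 0},
  ],
)

```text
t: 10.05
tcp_pos: [0.4406, -0.1298, 0.221]
ee_rot: [179.7, -0.6, -0.3]
force: [1.5, -0.0, -0.3]
opening: 0.0457
grip_force: 0.0
```

```bash
python3 - <<'E'
from h import *
p=snap('side','pre1');handles(p,(300,760,-400,-60),(20,165));lm(p,['long1_mid'],5)
p=snap('top');handles(p,(300,760,-400,-60),(20,165));lm(p,['long1_mid'],5)
s=readout.sense();print(s['tcp_pos'],s['ee_rot'],s['t'])
E
```

```text
[362. 182.] 101 [ 591. -190.   99.] top [ 592. -191.  149.] 9
[395. 212.] 93 [ 432. -123.   96.] top [ 432. -124.  146.] 9
long1_mid [([590.0, -194.0, 75.0], 0.63), ([527.0, 267.0, 138.0], 0.18)]
[386. 195.] 39 [ 591. -190.  119.] top [ 592. -193.  149.] 17
long1_mid [([590.0, -196.0, 76.0], 0.6)]
[ 0.43654511 -0.12339084  0.21764597] [-1.79951051e+02  1.06266781e-01  9.80275778e-02] 10.25
```

>>> drive_tool(
  series=[
    {"gripper": 0.0,"dx": -2,"dy": 4,"dz": 20,"spin": 0},
    {"gripper": 0.0,"dx": -2,"dy": 4,"dz": 45,"spin": 0},
    {"gripper": 0.0,"dx": -2,"dy": 4,"dz": 75,"spin": 0},
    {"gripper": 0.0,"dx": -2,"dy": 4,"dz": 106,"spin": 0},
    {"gripper": 0.0,"dx": -2,"dy": 4,"dz": 106,"spin": 0},
  ],
)

```text
t: 10.67
tcp_pos: [0.4329, -0.1266, 0.1092]
ee_rot: [-179.9, 0.3, 0.2]
force: [-1.1, 0.3, 0.1]
opening: 0.0458
grip_force: 0.0
```

>>> drive_tool(
  series=[
    {"gripper": -0.4,"dx": 0,"dy": 0,"dz": 0,"spin": 0},
    {"gripper": -0.6,"dx": 0,"dy": 0,"dz": 0,"spin": 0},
    {"gripper": -1,"dx": 0,"dy": 0,"dz": 0,"spin": 0},
    {"gripper": -1,"dx": 0,"dy": 0,"dz": 0,"spin": 0},
    {"gripper": -1,"dx": 0,"dy": 0,"dz": 0,"spin": 0},
  ],
  squeeze=55,
)

```text
t: 11.08
tcp_pos: [0.4359, -0.1283, 0.113]
ee_rot: [179.9, -0.2, 0.1]
force: [0.2, 0.1, -0.4]
opening: 0.015
grip_force: 0.0
```

>>> drive_tool(
  series=[
    {"gripper": -1,"dx": 0,"dy": 0,"dz": 0,"spin": 0},
    {"gripper": -1,"dx": 0,"dy": 0,"dz": 0,"spin": 0},
    {"gripper": -1,"dx": 0,"dy": 0,"dz": 0,"spin": 0},
  ],
)

```text
t: 11.33
tcp_pos: [0.436, -0.1284, 0.1129]
ee_rot: [180.0, -0.1, 0.0]
force: [-0.3, -0.2, 7.1]
opening: 0.013
grip_force: 55.0
```

```bash
python3 - <<'E'
from h import *
p=snap('side','hold1')
s=readout.sense();print(s['tcp_pos'],s['ee_rot'],s['t'],s['opening'],s['grip_force'],s['force'])
W=cloud(p)
cv2.imwrite('pics/hold1c.png',cv2.resize(p['img'][120:320,270:470,::-1],None,fx=3,fy=3))
handles(p,(300,760,-400,-60),(20,165))
E
```

```text
[ 0.43599115 -0.1284078   0.1129358 ] [ 1.79952102e+02 -1.41073374e-01  4.64471802e-02] 11.3833 0.012705054092234136 55.002819299697876 [-1.22581034 -0.06279083  7.12907854]
[362. 182.] 99 [ 591. -190.   99.] top [ 592. -192.  147.] 11
[398. 202.] 7 [ 429. -130.  129.] top [ 429. -126.  137.] 2
[394. 219.] 56 [ 432. -123.   72.] top [ 430. -119.  111.] 2
```

View pics/hold1c.png

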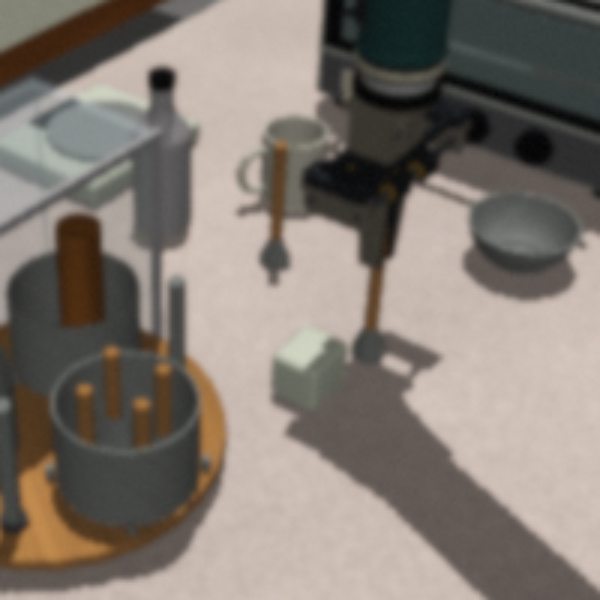

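>>> drive_tool(
  series=[
    {"gripper": -1,"dx": 0,"dy": 0,"dz": -25,"spin": 0},
    {"gripper": -1,"dx": 0,"dy": 0,"dz": -60,"spin": 0},
    {"gripper": -1,"dx": 0,"dy": 0,"dz": -100,"spin": 0},
    {"gripper": -1,"dx": 0,"dy": 0,"dz": -140,"spin": 0},
    {"gripper": -1,"dx": 0,"dy": 0,"dz": -175,"spin": 0},
  ],
)

```text
t: 11.8
tcp_pos: [0.4346, -0.128, 0.2892]
ee_rot: [180.0, -0.1, 0.0]
force: [1.6, 0.2, -1.8]
opening: 0.0128
grip_force: 55.0
```

>>> drive_tool(
  series=[
    {"gripper": -1,"dx": 4,"dy": -20,"dz": -5,"spin": 0},
    {"gripper": -1,"dx": 10,"dy": -50,"dz": -5,"spin": 0},
    {"gripper": -1,"dx": 16,"dy": -85,"dz": -5,"spin": 0},
    {"gripper": -1,"dx": 22,"dy": -120,"dz": -5,"spin": 0},
    {"gripper": -1,"dx": 28,"dy": -155,"dz": -5,"spin": 0},
  ],
)

```text
t: 12.22
tcp_pos: [0.4624, 0.0283, 0.2918]
ee_rot: [180.0, -0.0, 0.0]
force: [-0.0, 0.1, -1.1]
opening: 0.0128
grip_force: 55.0
```

>>> drive_tool(
  series=[
    {"gripper": -1,"dx": 8,"dy": -35,"dz": 0,"spin": 0},
    {"gripper": -1,"dx": 14,"dy": -70,"dz": 0,"spin": 0},
    {"gripper": -1,"dx": 20,"dy": -100,"dz": 0,"spin": 0},
    {"gripper": -1,"dx": 26,"dy": -125,"dz": 0,"spin": 0},
    {"gripper": -1,"dx": 27,"dy": -138,"dz": 0,"spin": 0},
  ],
)

```text
t: 12.63
tcp_pos: [0.4894, 0.1686, 0.2915]
ee_rot: [-179.9, 0.0, 0.3]
force: [-0.5, 0.3, -1.3]
opening: 0.0129
grip_force: 55.0
```

>>> drive_tool(
  series=[
    {"gripper": -1,"dx": 0,"dy": 0,"dz": 0,"spin": 0},
    {"gripper": -1,"dx": 0,"dy": 0,"dz": 0,"spin": 0},
    {"gripper": -1,"dx": 0,"dy": 0,"dz": 0,"spin": 0},
  ],
)

```text
t: 12.88
tcp_pos: [0.4894, 0.1635, 0.2913]
ee_rot: [179.9, 0.0, -0.0]
force: [0.5, -0.0, -0.8]
opening: 0.0128
grip_force: 55.0
```

```bash
python3 - <<'E'
from h import *
p=snap('side')
s=readout.sense();print(s['tcp_pos'],s['ee_rot'],s['t'],s['opening'],s['grip_force'],s['force'])
handles(p,(430,560,100,260),(110,400));handles(p,(300,760,-400,-60),(20,165))
for d in finder.trace(p,'crock_floor')[:2]:
    W=cloud(p)[d['region']]; W=W[W[:,2]>108]; r=W[(W[:,2]<119)]; print(d['score'],np.round(r.min(0)),np.round(r.max(0)),len(r))
E
```

```text
[0.48953736 0.1632993  0.29143015] [ 1.79938045e+02  2.15827425e-02 -7.00809415e-02] 12.9333 0.012925367630011914 54.999364614486694 [-0.06086793 -0.51791305 -1.56880618]
[320. 150.] 3 [471. 153. 397.] top [471. 153. 397.] 3
[323. 154.] 8 [464. 153. 391.] top [463. 154. 394.] 4
[306. 160.] 10 [466. 202. 398.] top [466. 202. 398.] 10
[312. 202.] 196 [484. 166. 269.] top [484. 163. 326.] 11
[307. 241.] 57 [519. 152. 128.] top [520. 151. 138.] 20
[324. 247.] 53 [473. 142. 126.] top [474. 141. 138.] 13
[298. 253.] 61 [506. 200. 129.] top [507. 199. 138.] 26
[317. 259.] 57 [460. 184. 127.] top [461. 183. 138.] 19
[362. 182.] 100 [ 591. -190.  100.] top [ 592. -191.  149.] 8
0.83 [432. 106. 108.] [555. 226. 118.] 252
```

>>> drive_tool(
  series=[
    {"gripper": -1,"dx": 1.5,"dy": -3.5,"dz": 15,"spin": 0},
    {"gripper": -1,"dx": 1.5,"dy": -3.5,"dz": 40,"spin": 0},
    {"gripper": -1,"dx": 1.5,"dy": -3.5,"dz": 70,"spin": 0},
    {"gripper": -1,"dx": 1.5,"dy": -3.5,"dz": 95,"spin": 0},
    {"gripper": -1,"dx": 1.5,"dy": -3.5,"dz": 105,"spin": 0},
  ],
)

```text
t: 13.4
tcp_pos: [0.4893, 0.1663, 0.1835]
ee_rot: [179.9, 0.3, -0.1]
force: [-0.2, -1.2, -2.9]
opening: 0.0132
grip_force: 55.0
```

>>> drive_tool(
  series=[
    {"gripper": -1,"dx": 0,"dy": 0,"dz": 4,"spin": 0},
    {"gripper": -1,"dx": 0,"dy": 0,"dz": 8,"spin": 0},
    {"gripper": -1,"dx": 0,"dy": 0,"dz": 12,"spin": 0},
    {"gripper": -1,"dx": 0,"dy": 0,"dz": 16,"spin": 0},
    {"gripper": -1,"dx": 0,"dy": 0,"dz": 20,"spin": 0},
  ],
)

```text
t: 13.82
tcp_pos: [0.4919, 0.1687, 0.1673]
ee_rot: [-180.0, -0.1, 0.0]
force: [-0.2, -0.6, -1.7]
opening: 0.0133
grip_force: 55.0
```

>>> drive_tool(
  series=[
    {"gripper": -1,"dx": 0,"dy": 0,"dz": 2,"spin": 0},
    {"gripper": -1,"dx": 0,"dy": 0,"dz": 4,"spin": 0},
    {"gripper": -1,"dx": 0,"dy": 0,"dz": 6,"spin": 0},
    {"gripper": -1,"dx": 0,"dy": 0,"dz": 8,"spin": 0},
    {"gripper": -1,"dx": 0,"dy": 0,"dz": 10,"spin": 0},
  ],
)

```text
t: 14.23
tcp_pos: [0.492, 0.1685, 0.1569]
ee_rot: [-180.0, -0.1, 0.0]
force: [1.5, -0.9, 1.2]
opening: 0.0135
grip_force: 55.0
```

>>> drive_tool(
  series=[
    {"gripper": -1,"dx": 0,"dy": 0,"dz": 1,"spin": 0},
    {"gripper": -1,"dx": 0,"dy": 0,"dz": 2,"spin": 0},
    {"gripper": -1,"dx": 0,"dy": 0,"dz": 3,"spin": 0},
    {"gripper": -1,"dx": 0,"dy": 0,"dz": 4,"spin": 0},
    {"gripper": -1,"dx": 0,"dy": 0,"dz": 5,"spin": 0},
  ],
)

```text
t: 14.65
tcp_pos: [0.4924, 0.1683, 0.1525]
ee_rot: [-180.0, -0.2, 0.0]
force: [1.8, -1.7, 1.9]
opening: 0.013
grip_force: 55.0
```

```bash
python3 - <<'E'
from h import *
p=snap('side')
s=readout.sense();print(s['tcp_pos'],s['force'],s['ft_torque'])
handles(p,(430,560,100,260),(80,220))
E
```

```text
[0.49184749 0.16837276 0.15193001] [ 2.87526091 -1.28099535 -0.19600963] [-0.18910278 -0.82407585  0.00123506]
[312. 253.] 282 [484. 174. 125.] top [486. 171. 191.] 6
[324. 251.] 103 [473. 142. 114.] top [474. 141. 138.] 25
[334. 246.] 6 [464. 115. 115.] top [464. 115. 115.] 6
[298. 257.] 98 [505. 201. 118.] top [507. 199. 137.] 27
[336. 253.] 5 [446. 130. 114.] top [446. 130. 114.] 5
[336. 262.] 6 [442. 134.  92.] top [442. 134.  97.] 3
```

>>> drive_tool(
  series=[
    {"gripper": -1,"dx": 0,"dy": 0,"dz": 1,"spin": 0},
    {"gripper": -1,"dx": 0,"dy": 0,"dz": 2,"spin": 0},
    {"gripper": -1,"dx": -3,"dy": 1,"dz": 3,"spin": 0},
    {"gripper": -1,"dx": -6,"dy": 2,"dz": 3,"spin": 0},
    {"gripper": -1,"dx": -9,"dy": 3,"dz": 3,"spin": 0},
  ],
)

```text
t: 15.12
tcp_pos: [0.4827, 0.1651, 0.1485]
ee_rot: [180.0, -0.1, 0.1]
force: [5.8, -1.8, -1.5]
opening: 0.013
grip_force: 55.0
```

>>> drive_tool(
  series=[
    {"gripper": -1,"dx": -3,"dy": 1,"dz": 0,"spin": 0},
    {"gripper": -1,"dx": -6,"dy": 2,"dz": 0,"spin": 0},
    {"gripper": -1,"dx": -9,"dy": 2,"dz": 0,"spin": 0},
    {"gripper": -1,"dx": -12,"dy": 3,"dz": 0,"spin": 0},
    {"gripper": -1,"dx": -15,"dy": 4,"dz": 0,"spin": 0},
  ],
)

```text
t: 15.53
tcp_pos: [0.4688, 0.1619, 0.1491]
ee_rot: [-179.9, -0.3, 0.0]
force: [7.1, 1.0, -1.6]
opening: 0.0128
grip_force: 55.0
```

```bash
python3 - <<'E'
from h import *
p=snap('side','push1')
s=readout.sense();print(s['tcp_pos'],s['force'],s['ft_torque'])
handles(p,(430,560,100,260),(50,220))
cv2.imwrite('pics/push1c.png',cv2.resize(p['img'][190:340,240:390,::-1],None,fx=4,fy=4))
E
```

```text
[0.46826628 0.16169765 0.14904244] [ 5.65910418  1.2054254  -1.65673783] [ 1.44525055e-01 -2.39799231e+00 -1.63338158e-04]
[322. 237.] 26 [464. 161. 174.] top [463. 162. 183.] 10
[307. 247.] 107 [518. 153. 109.] top [519. 150. 138.] 20
[329. 252.] 127 [467. 132. 108.] top [461. 149. 151.] 1
[298. 257.] 101 [505. 199. 116.] top [506. 199. 138.] 24
[319. 259.] 135 [461. 177. 119.] top [457. 179. 138.] 29
[336. 266.] 8 [439. 138.  80.] top [438. 139.  89.] 3
[288. 271.] 3 [534. 210.  60.] top [532. 212.  66.] 1
```

View pics/push1c.png

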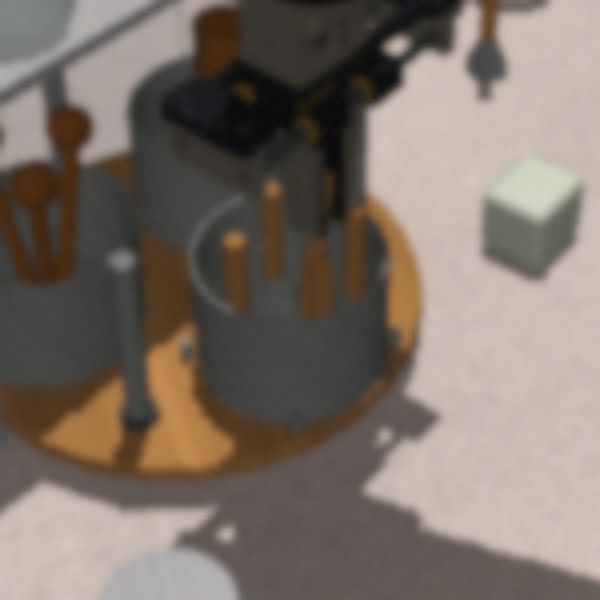

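>>> drive_tool(
  series=[
    {"gripper": -1,"dx": -3,"dy": 1,"dz": 0,"spin": 0},
    {"gripper": -1,"dx": -5,"dy": 2,"dz": 0,"spin": 0},
    {"gripper": -1,"dx": -7,"dy": 3,"dz": 0,"spin": 0},
    {"gripper": -1,"dx": -9,"dy": 3,"dz": 0,"spin": 0},
    {"gripper": -1,"dx": -11,"dy": 4,"dz": 0,"spin": 0},
  ],
)

```text
t: 16.0
tcp_pos: [0.4578, 0.1596, 0.1492]
ee_rot: [-179.8, -0.3, 0.1]
force: [7.2, 4.3, -2.4]
opening: 0.0127
grip_force: 55.0
```

>>> drive_tool(
  series=[
    {"gripper": -1,"dx": -2,"dy": 0,"dz": 0,"spin": 0},
    {"gripper": -1,"dx": -4,"dy": 1,"dz": 0,"spin": 0},
    {"gripper": -1,"dx": -4,"dy": 1,"dz": 0,"spin": 0},
    {"gripper": -1,"dx": -4,"dy": 1,"dz": 0,"spin": 0},
  ],
)

```text
t: 16.33
tcp_pos: [0.4537, 0.1584, 0.1492]
ee_rot: [-179.8, -0.3, 0.1]
force: [6.6, 3.4, -3.1]
opening: 0.013
grip_force: 55.0
```

```bash
python3 - <<'E'
from h import *
p=snap('side','push2')
s=readout.sense();print(s['tcp_pos'],s['force'],s['ft_torque'])
handles(p,(430,560,100,260),(50,220))
cv2.imwrite('pics/push2c.png',cv2.resize(p['img'][190:340,240:390,::-1],None,fx=4,fy=4))
E
```

```text
[0.45370311 0.15836051 0.14916965] [ 6.65105449  3.35381806 -2.89067738] [ 1.19445614 -2.14642564  0.07840345]
[328. 237.] 13 [449. 157. 181.] top [449. 158. 183.] 10
[308. 250.] 80 [518. 151.  98.] top [519. 151. 126.] 8
[333. 242.] 3 [446. 141. 157.] top [446. 142. 159.] 2
[329. 254.] 92 [466. 130.  99.] top [447. 151. 151.] 2
[299. 256.] 94 [504. 198. 118.] top [505. 198. 138.] 25
[321. 260.] 103 [454. 178. 122.] top [454. 176. 138.] 31
[337. 252.] 4 [447. 124. 114.] top [447. 124. 114.] 4
[337. 264.] 12 [442. 130.  79.] top [441. 131.  95.] 3
[289. 272.] 4 [527. 214.  63.] top [526. 214.  66.] 3
```

View pics/push2c.png

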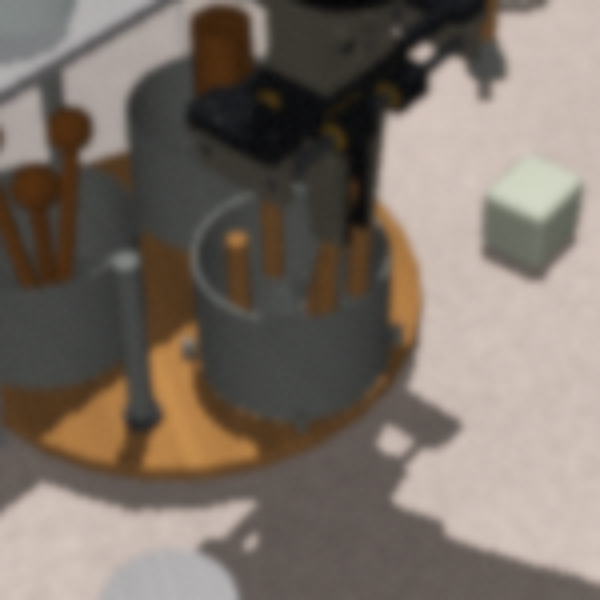

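```bash
cat >> h.py <<'E'
def slices(p,box,zs):
    W=cloud(p);h=cv2.cvtColor(p['img'],cv2.COLOR_RGB2HSV)
    m=(h[...,1]>100)&(h[...,0]<20)&(h[...,2]>30)
    m&=(W[...,0]>box[0])&(W[...,0]<box[1])&(W[...,1]>box[2])&(W[...,1]<box[3])
    for z in zs:
        k=m&(abs(W[...,2]-z)<6); n,l,s,c=cv2.connectedComponentsWithStats(k.astype(np.uint8),connectivity=8)
        print(z,[(np.round(np.median(W[l==i],0)[:2]).tolist(),int(s[i,4])) for i in range(1,n) if s[i,4]>2])
E
python3 - <<'E'
from h import *
for c in ['side','top']:
    p=snap(c); slices(p,(430,560,100,230),[75,85,95,105,115,125,135,145,180])
E
```

```text
75 [([518.0, 152.0], 15), ([467.0, 131.0], 15)]
85 [([518.0, 151.0], 18), ([466.0, 131.0], 18), ([476.0, 166.0], 4), ([442.0, 130.0], 4), ([501.0, 197.0], 4)]
95 [([517.0, 152.0], 16), ([465.0, 132.0], 17), ([441.0, 131.0], 3), ([503.0, 199.0], 15)]
105 [([518.0, 152.0], 14), ([466.0, 130.0], 21), ([503.0, 200.0], 19), ([450.0, 182.0], 15)]
115 [([518.0, 152.0], 15), ([465.0, 131.0], 23), ([448.0, 123.0], 4), ([503.0, 200.0], 21), ([450.0, 183.0], 21)]
125 [([518.0, 152.0], 14), ([465.0, 131.0], 11), ([502.0, 198.0], 17), ([459.0, 158.0], 3), ([449.0, 182.0], 21)]
135 [([505.0, 199.0], 30), ([452.0, 178.0], 41)]
145 [([506.0, 197.0], 7), ([455.0, 178.0], 9)]
180 [([449.0, 157.0], 14)]
75 []
85 [([506.0, 189.0], 3)]
95 [([520.0, 141.0], 4), ([505.0, 189.0], 4)]
105 []
115 [([518.0, 141.0], 3), ([505.0, 189.0], 4)]
125 [([506.0, 189.0], 5)]
135 [([520.0, 145.0], 19), ([506.0, 194.0], 22), ([462.0, 125.0], 3)]
145 [([518.0, 146.0], 4), ([509.0, 195.0], 3), ([503.0, 194.0], 3)]
180 []
```

The long tamper's foot has lagged near (480,160). Shorts C and D reached the wall and the handle pitched about 15° in the pads. I'll loosen the grip, bring the tool back over the foot so it rights, and re-grip with the closing line along the push direction.

>>> drive_tool(
  series=[
    {"gripper": -1,"dx": 0,"dy": 0,"dz": 0,"spin": 0},
    {"gripper": -1,"dx": 4,"dy": 0,"dz": 0,"spin": 0},
    {"gripper": -1,"dx": 8,"dy": 0,"dz": 0,"spin": 0},
    {"gripper": -1,"dx": 12,"dy": -1,"dz": 0,"spin": 0},
    {"gripper": -1,"dx": 16,"dy": -1,"dz": 0,"spin": 0},
  ],
  squeeze=3,
)

```text
t: 16.9
tcp_pos: [0.4681, 0.1575, 0.1484]
ee_rot: [180.0, 0.1, 0.1]
force: [-0.0, 0.8, 0.8]
opening: 0.0141
grip_force: 3.0
```

>>> drive_tool(
  series=[
    {"gripper": -1,"dx": 4,"dy": 0,"dz": 0,"spin": 0},
    {"gripper": -1,"dx": 8,"dy": 0,"dz": 0,"spin": 0},
    {"gripper": -1,"dx": 10,"dy": 0,"dz": 0,"spin": 0},
    {"gripper": -1,"dx": 10,"dy": 0,"dz": 0,"spin": 0},
  ],
)

```text
t: 17.23
tcp_pos: [0.4784, 0.1573, 0.1483]
ee_rot: [180.0, 0.0, 0.0]
force: [-0.1, 0.3, -0.3]
opening: 0.0142
grip_force: 3.0
```

```bash
python3 - <<'E'
from h import *
s=readout.sense();print(s['tcp_pos'],s['ee_rot'],s['force'],s['joints'],s['opening'],s['grip_force'])
for c in ['side']:
    p=snap(c); slices(p,(430,560,100,230),[75,85,95,105,115,125,135,145,180])
E
```

```text
[0.47837755 0.15727442 0.14829444] [1.79993097e+02 3.12721125e-02 2.49950992e-02] [-0.1328428   0.27266451 -0.26663944] [  -1.988983     19.92194732  -23.77202742  114.23930266   10.65230056
   47.93853269 -121.64509462] 0.014187150685344959 2.9965726286172867
75 [([548.0, 145.0], 3), ([517.0, 153.0], 13), ([467.0, 135.0], 16), ([484.0, 163.0], 9)]
85 [([518.0, 153.0], 15), ([467.0, 136.0], 16), ([484.0, 164.0], 11), ([502.0, 200.0], 6)]
95 [([517.0, 152.0], 16), ([466.0, 135.0], 20), ([483.0, 164.0], 13), ([502.0, 200.0], 19)]
105 [([518.0, 153.0], 17), ([466.0, 135.0], 16), ([484.0, 164.0], 11), ([503.0, 202.0], 19), ([453.0, 184.0], 19)]
115 [([518.0, 154.0], 19), ([471.0, 109.0], 7), ([466.0, 135.0], 21), ([481.0, 163.0], 16), ([503.0, 201.0], 20), ([451.0, 184.0], 23)]
125 [([517.0, 154.0], 15), ([467.0, 136.0], 19), ([480.0, 162.0], 17), ([504.0, 201.0], 19), ([452.0, 184.0], 23)]
135 [([520.0, 152.0], 24), ([468.0, 134.0], 33), ([479.0, 162.0], 11), ([505.0, 199.0], 28), ([452.0, 183.0], 29)]
145 [([523.0, 149.0], 8), ([470.0, 133.0], 9), ([506.0, 197.0], 10), ([455.0, 184.0], 6)]
180 [([475.0, 155.0], 10)]
```

>>> drive_tool(
  series=[
    {"gripper": -0.5,"dx": 3,"dy": 0,"dz": 0,"spin": 0},
    {"gripper": -0.2,"dx": 6,"dy": 0,"dz": 0,"spin": 0},
    {"gripper": 0.1,"dx": 9,"dy": -2,"dz": 0,"spin": 0},
    {"gripper": 0.1,"dx": 9,"dy": -2,"dz": 0,"spin": 0},
    {"gripper": 0.1,"dx": 9,"dy": -2,"dz": 0,"spin": -4},
  ],
)

```text
t: 17.7
tcp_pos: [0.4873, 0.1596, 0.1486]
ee_rot: [180.0, -0.0, 4.1]
force: [0.0, 0.3, 0.4]
opening: 0.0449
grip_force: 0.0
```

>>> drive_tool(
  series=[
    {"gripper": 0.1,"dx": 0,"dy": 0,"dz": 0,"spin": -7},
    {"gripper": 0.1,"dx": 0,"dy": 0,"dz": 0,"spin": -14},
    {"gripper": 0.1,"dx": 0,"dy": 0,"dz": 0,"spin": -21},
    {"gripper": 0.1,"dx": 0,"dy": 0,"dz": 0,"spin": -28},
    {"gripper": 0.1,"dx": 0,"dy": 0,"dz": 0,"spin": -35},
  ],
)

```text
t: 18.12
tcp_pos: [0.4871, 0.1595, 0.1486]
ee_rot: [180.0, 0.0, 39.4]
force: [-0.5, -0.2, 0.6]
opening: 0.0503
grip_force: 0.0
```

```bash
python3 - <<'E'
from h import *
for c in ['side']:
    p=snap(c,'rel1'); slices(p,(430,560,100,230),[75,95,115,125,135,145,160,180])
s=readout.sense();print(s['tcp_pos'],s['ee_rot'],s['force'],s['joints'],s['opening'],s['grip_force'])
cv2.imwrite('pics/rel1c.png',cv2.resize(p['img'][170:330,240:400,::-1],None,fx=3.7,fy=3.7))
E
```

```text
75 [([518.0, 152.0], 16), ([467.0, 135.0], 14), ([486.0, 164.0], 14), ([439.0, 138.0], 3)]
95 [([517.0, 153.0], 11), ([466.0, 135.0], 17), ([486.0, 165.0], 16), ([503.0, 200.0], 19)]
115 [([518.0, 153.0], 18), ([474.0, 108.0], 4), ([467.0, 135.0], 16), ([484.0, 164.0], 19), ([504.0, 202.0], 18), ([451.0, 185.0], 23)]
125 [([518.0, 153.0], 17), ([467.0, 135.0], 17), ([486.0, 164.0], 5), ([504.0, 202.0], 19), ([451.0, 185.0], 20)]
135 [([519.0, 154.0], 17), ([468.0, 133.0], 30), ([505.0, 200.0], 29), ([452.0, 184.0], 33)]
145 [([521.0, 152.0], 5), ([471.0, 132.0], 6), ([506.0, 196.0], 7), ([455.0, 185.0], 7)]
160 []
180 []
[0.4870838  0.1594843  0.14854195] [-1.79998085e+02  9.73912843e-03  3.97091540e+01] [0.12815052 0.60385307 0.89345578] [  4.54188841  22.23317026 -31.89216688 112.67387739  15.3075544
  49.22239539 -85.82811672] 0.05066727481072115 0.0
```

View pics/rel1c.png

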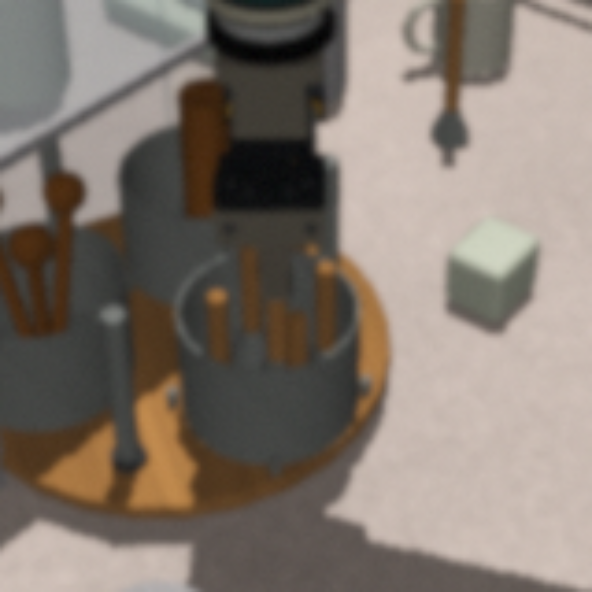

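Long 1 now stands upright in the gap at about (489,161), and its handle slices are vertical. The A–B and B–D gaps are still wide, so it can stay. I'll retreat and check, then insert the second one straight down in the B–D gap near (478,204).

>>> drive_tool(
  series=[
    {"gripper": 0.1,"dx": 0,"dy": 0,"dz": -20,"spin": 0},
    {"gripper": 0.1,"dx": 0,"dy": 0,"dz": -50,"spin": 0},
    {"gripper": 0.1,"dx": 0,"dy": 0,"dz": -85,"spin": 0},
    {"gripper": 0.1,"dx": 0,"dy": 0,"dz": -120,"spin": 7},
    {"gripper": 0.1,"dx": 0,"dy": 0,"dz": -150,"spin": 14},
  ],
)

```text
t: 18.58
tcp_pos: [0.4872, 0.1597, 0.3009]
ee_rot: [-180.0, -0.1, 24.6]
force: [0.8, -0.0, -0.3]
opening: 0.0506
grip_force: 0.0
```

>>> drive_tool(
  series=[
    {"gripper": 0.1,"dx": -20,"dy": 30,"dz": 0,"spin": 7},
    {"gripper": 0.1,"dx": -40,"dy": 60,"dz": 0,"spin": 14},
    {"gripper": 0.1,"dx": -50,"dy": 95,"dz": 0,"spin": 21},
    {"gripper": 0.1,"dx": -55,"dy": 130,"dz": 0,"spin": 25},
    {"gripper": 0.1,"dx": -55,"dy": 160,"dz": 0,"spin": 25},
  ],
)

```text
t: 19.0
tcp_pos: [0.5047, -0.0117, 0.2991]
ee_rot: [179.9, -0.0, -0.4]
force: [1.8, 0.8, 0.9]
opening: 0.0503
grip_force: 0.0
```

>>> drive_tool(
  series=[
    {"gripper": 0.1,"dx": 35,"dy": 20,"dz": 0,"spin": 0},
    {"gripper": 0.1,"dx": 60,"dy": 50,"dz": 0,"spin": 0},
    {"gripper": 0.1,"dx": 90,"dy": 80,"dz": 0,"spin": 0},
    {"gripper": 0.1,"dx": 100,"dy": 100,"dz": 0,"spin": 0},
    {"gripper": 0.1,"dx": 100,"dy": 100,"dz": 0,"spin": 0},
  ],
)

```text
t: 19.42
tcp_pos: [0.6065, -0.1148, 0.2971]
ee_rot: [179.9, 0.1, -0.5]
force: [-1.3, 0.3, 0.7]
opening: 0.0507
grip_force: 0.0
```

```bash
python3 - <<'E'
from h import *
for c in ['side','top']:
    p=snap(c,'st1'+c); slices(p,(430,560,100,230),[75,95,115,135,160,180]);handles(p,(430,560,100,230),(120,200));handles(p,(300,760,-400,-60),(20,165))
    lm(p,['crock_floor','long1_mid'],4)
s=readout.sense();print(s['tcp_pos'],s['ee_rot'])
cv2.imwrite('pics/st1c.png',cv2.resize(p['img'][190:290,200:320,::-1],None,fx=5,fy=5))
E
```

```text
75 [([535.0, 123.0], 3), ([517.0, 151.0], 16), ([466.0, 135.0], 14), ([485.0, 163.0], 10), ([438.0, 139.0], 3)]
95 [([517.0, 153.0], 17), ([466.0, 135.0], 18), ([486.0, 165.0], 17), ([502.0, 200.0], 16)]
115 [([517.0, 154.0], 17), ([466.0, 135.0], 19), ([487.0, 164.0], 20), ([503.0, 202.0], 22), ([451.0, 185.0], 22)]
135 [([519.0, 151.0], 31), ([468.0, 134.0], 30), ([486.0, 164.0], 21), ([505.0, 199.0], 28), ([453.0, 182.0], 32)]
160 [([485.0, 163.0], 22)]
180 [([488.0, 162.0], 33)]
[314. 239.] 121 [487. 163. 157.] top [488. 161. 182.] 30
[307. 239.] 45 [519. 152. 133.] top [520. 151. 138.] 25
[328. 244.] 45 [468. 134. 133.] top [469. 133. 137.] 26
[298. 252.] 45 [505. 200. 133.] top [506. 199. 138.] 22
[319. 258.] 50 [453. 183. 132.] top [454. 182. 138.] 24
[362. 182.] 101 [ 591. -190.  101.] top [ 591. -191.  148.] 11
crock_floor [([488.0, 163.0, 32.0], 0.83)]
long1_mid [([591.0, -195.0, 73.0], 0.51)]
75 []
95 [([457.0, 174.0], 3)]
115 [([506.0, 190.0], 3), ([488.0, 152.0], 3), ([454.0, 173.0], 4)]
135 [([520.0, 147.0], 21), ([506.0, 195.0], 22), ([489.0, 152.0], 4), ([470.0, 130.0], 20), ([454.0, 177.0], 23)]
160 []
180 [([488.0, 157.0], 19)]
[259. 219.] 25 [520. 147. 136.] top [520. 148. 138.] 21
[241. 224.] 26 [506. 195. 134.] top [506. 196. 137.] 21
[253. 231.] 34 [489. 156. 170.] top [488. 158. 183.] 20
[266. 238.] 23 [470. 129. 136.] top [469. 130. 138.] 20
[247. 244.] 25 [454. 178. 136.] top [453. 178. 137.] 23
crock_floor [([489.0, 167.0, 31.0], 0.73), ([391.0, -365.0, 2.0], 0.52)]
long1_mid [([469.0, 127.0, 84.0], 0.17)]
[ 0.60471566 -0.10687414  0.29906017] [-1.79988572e+02 -2.09046607e-02  1.58170004e-01]
```

View pics/st1c.png

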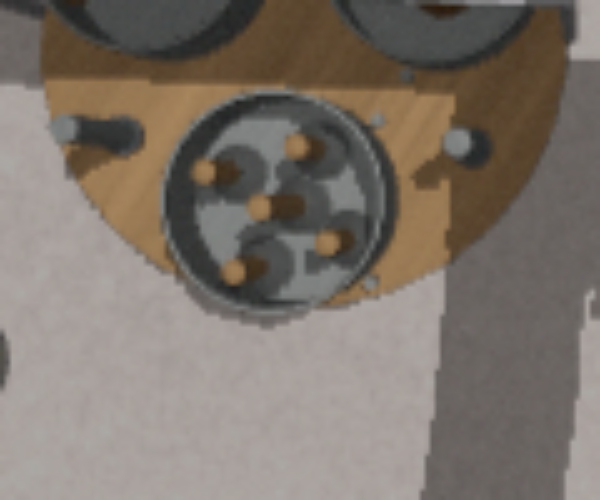

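>>> drive_tool(
  series=[
    {"gripper": 0.0,"dx": -8,"dy": 30,"dz": 10,"spin": 0},
    {"gripper": 0.0,"dx": -13,"dy": 60,"dz": 20,"spin": 0},
    {"gripper": 0.0,"dx": -13,"dy": 87,"dz": 40,"spin": 0},
    {"gripper": 0.0,"dx": -13,"dy": 87,"dz": 75,"spin": 0},
    {"gripper": 0.0,"dx": -13,"dy": 87,"dz": 95,"spin": 0},
  ],
)

```text
t: 20.13
tcp_pos: [0.5905, -0.197, 0.2015]
ee_rot: [180.0, 0.1, -0.1]
force: [-0.5, 0.1, -0.8]
opening: 0.0459
grip_force: 0.0
```

```bash
python3 - <<'E'
from h import *
p=snap('side');handles(p,(300,760,-400,-60),(20,165))
s=readout.sense();print(s['tcp_pos'],s['ee_rot'],s['t'])
E
```

```text
[362. 182.] 96 [ 591. -190.   99.] top [ 590. -189.  148.] 8
[ 0.58853964 -0.19499002  0.19771728] [-1.79861230e+02  4.63935641e-01  5.00756634e-03] 20.1833
```

>>> drive_tool(
  series=[
    {"gripper": 0.0,"dx": 3,"dy": 0,"dz": 15,"spin": 0},
    {"gripper": 0.0,"dx": 3,"dy": 0,"dz": 40,"spin": 0},
    {"gripper": 0.0,"dx": 3,"dy": 0,"dz": 68,"spin": 0},
    {"gripper": 0.0,"dx": 3,"dy": 0,"dz": 88,"spin": 0},
    {"gripper": 0.0,"dx": 3,"dy": 0,"dz": 88,"spin": 0},
  ],
)

```text
t: 20.6
tcp_pos: [0.5928, -0.1938, 0.1126]
ee_rot: [-179.9, 0.3, 0.1]
force: [-0.8, 0.2, -0.7]
opening: 0.0461
grip_force: 0.0
```

>>> drive_tool(
  series=[
    {"gripper": -0.4,"dx": 0,"dy": 0,"dz": 0,"spin": 0},
    {"gripper": -0.6,"dx": 0,"dy": 0,"dz": 0,"spin": 0},
    {"gripper": -1,"dx": 0,"dy": 0,"dz": 0,"spin": 0},
    {"gripper": -1,"dx": 0,"dy": 0,"dz": 0,"spin": 0},
    {"gripper": -1,"dx": 0,"dy": 0,"dz": 0,"spin": 0},
  ],
  squeeze=55,
)

```text
t: 21.02
tcp_pos: [0.5959, -0.1958, 0.117]
ee_rot: [180.0, -0.1, 0.1]
force: [0.4, -0.7, 0.4]
opening: 0.0146
grip_force: 0.0
```

>>> drive_tool(
  series=[
    {"gripper": -1,"dx": 0,"dy": 0,"dz": 0,"spin": 0},
    {"gripper": -1,"dx": 0,"dy": 0,"dz": 0,"spin": 0},
    {"gripper": -1,"dx": 0,"dy": 0,"dz": 0,"spin": 0},
  ],
)

```text
t: 21.27
tcp_pos: [0.5952, -0.1957, 0.1158]
ee_rot: [180.0, -0.0, 0.0]
force: [0.9, 0.7, -0.2]
opening: 0.0006
grip_force: 0.0
```

>>> drive_tool(
  series=[
    {"gripper": -1,"dx": 0,"dy": 0,"dz": -25,"spin": 0},
    {"gripper": -1,"dx": 0,"dy": 0,"dz": -60,"spin": 0},
    {"gripper": -1,"dx": 0,"dy": 0,"dz": -100,"spin": 0},
    {"gripper": -1,"dx": 0,"dy": 0,"dz": -140,"spin": 0},
    {"gripper": -1,"dx": 0,"dy": 0,"dz": -180,"spin": 0},
  ],
)

```text
t: 21.68
tcp_pos: [0.5948, -0.1956, 0.2974]
ee_rot: [-180.0, 0.0, 0.1]
force: [0.3, 0.3, 0.3]
opening: 0.0004
grip_force: 0.0
```

```bash
python3 - <<'E'
from h import *
p=snap('side','held2');s=readout.sense();print(s['tcp_pos'],s['ee_rot'],s['t'],s['opening'])
slices(p,(540,640,-250,-140),[75,120,160,200,240,270,300,320])
E
```

```text
[ 0.5988761  -0.19634978  0.30680175] [ 1.79762263e+02 -7.63932114e-01  4.92252743e-02] 21.7333 0.00047581766105316475
75 [([547.0, -182.0], 7)]
120 [([547.0, -183.0], 13)]
160 []
200 []
240 []
270 []
300 []
320 []
```

The fingers closed on nothing because the tamper was knocked aside. I'll look again.

>>> drive_tool(
  series=[
    {"gripper": 0.1,"dx": 0,"dy": 0,"dz": 0,"spin": 0},
    {"gripper": 0.1,"dx": 0,"dy": 0,"dz": 0,"spin": 0},
    {"gripper": 0.1,"dx": 0,"dy": 0,"dz": 0,"spin": 0},
    {"gripper": 0.1,"dx": 0,"dy": 0,"dz": 0,"spin": 0},
    {"gripper": 0.1,"dx": 0,"dy": 0,"dz": 0,"spin": 0},
  ],
)

```text
t: 22.15
tcp_pos: [0.5945, -0.1956, 0.2938]
ee_rot: [-179.9, 0.2, 0.1]
force: [0.4, -0.8, 0.2]
opening: 0.0316
grip_force: 0.0
```

```bash
python3 - <<'E'
from h import *
for c in ['side','top']:
    p=snap(c,'kn'+c);s=readout.sense();print(s['tcp_pos'],s['ee_rot'],s['t'],s['opening'])
    slices(p,(300,700,-300,-80),[50,75,100,120,140,150]);handles(p,(300,700,-300,-80),(20,165));lm(p,['long1_mid','mug','flask'])
E
```

```text
[ 0.59469    -0.19555134  0.29409678] [-1.79952614e+02  1.34330726e-01  5.58979496e-02] 22.2 0.03556913679082671
50 [([548.0, -182.0], 9)]
75 [([547.0, -183.0], 8)]
100 [([547.0, -183.0], 9)]
120 [([547.0, -183.0], 14)]
140 [([547.0, -184.0], 10)]
150 [([548.0, -184.0], 7)]
[373. 188.] 99 [ 547. -183.   99.] top [ 547. -184.  148.] 7
long1_mid [([551.0, -186.0, 74.0], 0.59)]
mug [([657.0, -321.0, 2.0], 0.82), ([503.0, 195.0, 89.0], 0.56), ([528.0, 264.0, 141.0], 0.35)]
flask [([737.0, -180.0, 0.0], 0.61), ([638.0, 245.0, 37.0], 0.22)]
[ 0.59510209 -0.19563077  0.29509231] [-1.79985123e+02  4.15703840e-02  5.51504403e-02] 22.4 0.04988634743059671
50 []
75 []
100 [([548.0, -181.0], 3)]
120 [([547.0, -181.0], 3)]
140 []
150 [([549.0, -186.0], 16)]
[383. 211.] 39 [ 548. -183.  116.] top [ 549. -186.  148.] 16
long1_mid [([390.0, 379.0, 1.0], 0.73), ([547.0, -189.0, 76.0], 0.68), ([494.0, 169.0, 31.0], 0.66)]
mug []
flask [([737.0, -180.0, 2.0], 0.81), ([392.0, 374.0, 0.0], 0.75)]
```

>>> drive_tool(
  series=[
    {"gripper": 0.0,"dx": -25,"dy": -5,"dz": 10,"spin": 0},
    {"gripper": 0.0,"dx": -45,"dy": -9,"dz": 30,"spin": 0},
    {"gripper": 0.0,"dx": -45,"dy": -9,"dz": 65,"spin": 0},
    {"gripper": 0.0,"dx": -45,"dy": -9,"dz": 80,"spin": 0},
    {"gripper": 0.0,"dx": -45,"dy": -9,"dz": 80,"spin": 0},
  ],
)

```text
t: 22.97
tcp_pos: [0.5475, -0.1862, 0.2121]
ee_rot: [-179.9, 0.4, 0.0]
force: [-0.6, 0.0, -0.2]
opening: 0.0459
grip_force: 0.0
```

```bash
python3 - <<'E'
from h import *
p=snap('side');handles(p,(300,760,-400,-60),(20,165))
s=readout.sense();print(s['tcp_pos'],s['ee_rot'],s['t'],s['opening'])
E
```

```text
[373. 188.] 99 [ 547. -183.   98.] top [ 548. -184.  147.] 6
[ 0.54918452 -0.18650561  0.21434191] [-1.79943096e+02  1.71362311e-01  5.35623254e-02] 23.0167 0.04628055790043417
```

>>> drive_tool(
  series=[
    {"gripper": 0.0,"dx": 0,"dy": 0,"dz": 20,"spin": 0},
    {"gripper": 0.0,"dx": 0,"dy": 0,"dz": 50,"spin": 0},
    {"gripper": 0.0,"dx": 0,"dy": 0,"dz": 80,"spin": 0},
    {"gripper": 0.0,"dx": 0,"dy": 0,"dz": 102,"spin": 0},
    {"gripper": 0.0,"dx": 0,"dy": 0,"dz": 102,"spin": 0},
  ],
)

```text
t: 23.43
tcp_pos: [0.5485, -0.1863, 0.1108]
ee_rot: [-179.9, 0.3, 0.1]
force: [-0.6, 0.2, 0.4]
opening: 0.0459
grip_force: 0.0
```

>>> drive_tool(
  series=[
    {"gripper": -0.4,"dx": 0,"dy": 0,"dz": 0,"spin": 0},
    {"gripper": -0.6,"dx": 0,"dy": 0,"dz": 0,"spin": 0},
    {"gripper": -1,"dx": 0,"dy": 0,"dz": 0,"spin": 0},
    {"gripper": -1,"dx": 0,"dy": 0,"dz": 0,"spin": 0},
    {"gripper": -1,"dx": 0,"dy": 0,"dz": 0,"spin": 0},
  ],
  squeeze=55,
)

```text
t: 23.85
tcp_pos: [0.551, -0.187, 0.115]
ee_rot: [179.9, -0.1, 0.1]
force: [-0.2, 0.4, 0.0]
opening: 0.0148
grip_force: 0.1
```

>>> drive_tool(
  series=[
    {"gripper": -1,"dx": 0,"dy": 0,"dz": 0,"spin": 0},
    {"gripper": -1,"dx": 0,"dy": 0,"dz": 0,"spin": 0},
    {"gripper": -1,"dx": 0,"dy": 0,"dz": 0,"spin": 0},
  ],
)

```text
t: 24.1
tcp_pos: [0.5512, -0.1873, 0.1149]
ee_rot: [179.9, -0.1, 0.0]
force: [-1.7, 0.1, 6.3]
opening: 0.0131
grip_force: 55.0
```

>>> drive_tool(
  series=[
    {"gripper": -1,"dx": 0,"dy": 0,"dz": -25,"spin": 0},
    {"gripper": -1,"dx": 0,"dy": 0,"dz": -60,"spin": 0},
    {"gripper": -1,"dx": 0,"dy": 0,"dz": -100,"spin": 0},
    {"gripper": -1,"dx": -10,"dy": 0,"dz": -140,"spin": 0},
    {"gripper": -1,"dx": -20,"dy": 0,"dz": -180,"spin": 0},
  ],
)

```text
t: 24.52
tcp_pos: [0.5295, -0.1861, 0.2947]
ee_rot: [-179.9, 0.1, 0.1]
force: [-0.1, -0.9, -1.9]
opening: 0.013
grip_force: 55.0
```

>>> drive_tool(
  series=[
    {"gripper": -1,"dx": -12,"dy": -20,"dz": 0,"spin": 0},
    {"gripper": -1,"dx": -25,"dy": -50,"dz": 0,"spin": 0},
    {"gripper": -1,"dx": -35,"dy": -85,"dz": 0,"spin": 0},
    {"gripper": -1,"dx": -40,"dy": -120,"dz": 0,"spin": 0},
    {"gripper": -1,"dx": -45,"dy": -155,"dz": 0,"spin": 0},
  ],
)

```text
t: 24.93
tcp_pos: [0.4838, -0.0305, 0.2934]
ee_rot: [180.0, 0.0, -0.0]
force: [0.3, 1.1, -2.0]
opening: 0.0129
grip_force: 55.0
```

>>> drive_tool(
  series=[
    {"gripper": -1,"dx": -5,"dy": -35,"dz": 0,"spin": 0},
    {"gripper": -1,"dx": -7,"dy": -70,"dz": 0,"spin": 0},
    {"gripper": -1,"dx": -8,"dy": -105,"dz": 0,"spin": 0},
    {"gripper": -1,"dx": -8,"dy": -140,"dz": 0,"spin": 0},
    {"gripper": -1,"dx": -8,"dy": -165,"dz": 0,"spin": 0},
  ],
)

```text
t: 25.35
tcp_pos: [0.4757, 0.1365, 0.2935]
ee_rot: [-180.0, 0.0, 0.2]
force: [0.1, 0.7, -1.7]
opening: 0.0132
grip_force: 55.0
```

>>> drive_tool(
  series=[
    {"gripper": -1,"dx": 0,"dy": -25,"dz": 0,"spin": 0},
    {"gripper": -1,"dx": 0,"dy": -50,"dz": 0,"spin": 0},
    {"gripper": -1,"dx": 0,"dy": -65,"dz": 0,"spin": 0},
    {"gripper": -1,"dx": 0,"dy": -65,"dz": 0,"spin": 0},
    {"gripper": -1,"dx": 0,"dy": -65,"dz": 0,"spin": 0},
  ],
)

```text
t: 25.77
tcp_pos: [0.4762, 0.1986, 0.2931]
ee_rot: [180.0, 0.1, 0.2]
force: [0.7, -0.5, -1.8]
opening: 0.0129
grip_force: 55.0
```

```bash
python3 - <<'E'
from h import *
p=snap('side')
s=readout.sense();print(s['tcp_pos'],s['ee_rot'],s['t'],s['opening'],s['force'])
handles(p,(430,560,100,260),(110,340));slices(p,(430,560,100,260),[220,245,270,285,330])
E
```

```text
[0.47655864 0.19747322 0.29306864] [1.79942137e+02 6.10071300e-02 4.96419252e-02] 25.8167 0.012786346248572642 [ 0.97615953 -0.25352534 -2.25494373]
[311. 228.] 409 [472. 188. 213.] top [470. 199. 328.] 9
[328. 246.] 64 [468. 133. 127.] top [469. 133. 137.] 25
[298. 254.] 60 [505. 200. 128.] top [506. 199. 138.] 23
220 [([471.0, 203.0], 22)]
245 [([471.0, 202.0], 26)]
270 [([471.0, 203.0], 28)]
285 [([471.0, 202.0], 22)]
330 [([470.0, 198.0], 14)]
```

>>> drive_tool(
  series=[
    {"gripper": -1,"dx": 1.5,"dy": -0.5,"dz": 15,"spin": 0},
    {"gripper": -1,"dx": 1.5,"dy": -0.5,"dz": 40,"spin": 0},
    {"gripper": -1,"dx": 1.5,"dy": -0.5,"dz": 70,"spin": 0},
    {"gripper": -1,"dx": 1.5,"dy": -0.5,"dz": 95,"spin": 0},
    {"gripper": -1,"dx": 1.5,"dy": -0.5,"dz": 108,"spin": 0},
  ],
)

```text
t: 26.23
tcp_pos: [0.477, 0.1958, 0.1825]
ee_rot: [179.8, 0.2, -0.1]
force: [-0.1, 0.5, -1.4]
opening: 0.0129
grip_force: 55.0
```

>>> drive_tool(
  series=[
    {"gripper": -1,"dx": 0,"dy": 0,"dz": 3,"spin": 0},
    {"gripper": -1,"dx": -1,"dy": -2,"dz": 5,"spin": 0},
    {"gripper": -1,"dx": -2,"dy": -4,"dz": 8,"spin": 0},
    {"gripper": -1,"dx": -2,"dy": -5,"dz": 8,"spin": 0},
    {"gripper": -1,"dx": -2,"dy": -5,"dz": 8,"spin": 0},
  ],
)

```text
t: 26.65
tcp_pos: [0.4772, 0.2034, 0.1784]
ee_rot: [180.0, -0.1, 0.0]
force: [1.3, -1.3, -1.9]
opening: 0.0126
grip_force: 55.0
```

```bash
python3 - <<'E'
from h import *
p=snap('side','ins2')
s=readout.sense();print(s['tcp_pos'],s['force'],s['ft_torque'])
handles(p,(430,560,100,260),(110,200));slices(p,(430,560,100,260),[115,125,135])
cv2.imwrite('pics/ins2c.png',cv2.resize(p['img'][170:330,240:400,::-1],None,fx=3.7,fy=3.7))
E
```

```text
[0.47714109 0.20338673 0.17834993] [ 1.10358389 -1.86401161 -2.52561925] [-0.55943023 -0.4502215   0.00235464]
[316. 250.] 183 [473. 171. 139.] top [469. 185. 192.] 2
[306. 253.] 136 [474. 205. 150.] top [471. 204. 195.] 10
[328. 246.] 63 [468. 135. 128.] top [469. 134. 137.] 27
[298. 254.] 63 [505. 200. 128.] top [507. 199. 138.] 26
115 [([516.0, 148.0], 4), ([467.0, 135.0], 18), ([486.0, 166.0], 19), ([503.0, 202.0], 17), ([451.0, 186.0], 23), ([473.0, 208.0], 16)]
125 [([466.0, 136.0], 21), ([486.0, 165.0], 21), ([503.0, 202.0], 21), ([472.0, 207.0], 20), ([451.0, 184.0], 24)]
135 [([468.0, 135.0], 31), ([486.0, 165.0], 21), ([506.0, 200.0], 32), ([453.0, 183.0], 33), ([472.0, 207.0], 21)]
```

View pics/ins2c.png

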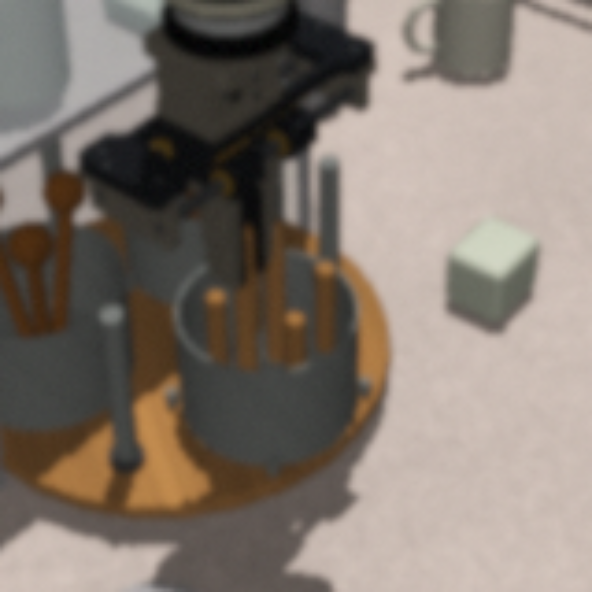

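>>> drive_tool(
  series=[
    {"gripper": -1,"dx": 0,"dy": 0,"dz": 4,"spin": 0},
    {"gripper": -1,"dx": 0,"dy": 0,"dz": 8,"spin": 0},
    {"gripper": -1,"dx": 0,"dy": 0,"dz": 11,"spin": 0},
    {"gripper": -1,"dx": 0,"dy": 0,"dz": 12,"spin": 0},
    {"gripper": -1,"dx": 0,"dy": 0,"dz": 13,"spin": 0},
  ],
)

```text
t: 27.12
tcp_pos: [0.4766, 0.2034, 0.1644]
ee_rot: [180.0, -0.0, 0.0]
force: [1.6, -3.1, 1.2]
opening: 0.0129
grip_force: 55.0
```

>>> drive_tool(
  series=[
    {"gripper": -1,"dx": 0,"dy": 0,"dz": 1,"spin": 0},
    {"gripper": -1,"dx": 0,"dy": 0,"dz": 2,"spin": 0},
    {"gripper": -1,"dx": 0,"dy": 0,"dz": 3,"spin": 0},
    {"gripper": -1,"dx": 0,"dy": 0,"dz": 4,"spin": 0},
    {"gripper": -1,"dx": 0,"dy": 0,"dz": 5,"spin": 0},
  ],
)

```text
t: 27.53
tcp_pos: [0.4774, 0.2042, 0.1608]
ee_rot: [-180.0, -0.1, 0.1]
force: [1.6, -2.7, 14.1]
opening: 0.0129
grip_force: 55.1
```

```bash
python3 - <<'E'
from h import *
p=snap('side')
s=readout.sense();print(s['tcp_pos'],s['force'],s['ft_torque'])
slices(p,(430,560,100,260),[100,115,135])
E
```

```text
[0.47737669 0.20419757 0.16082161] [ 0.72391632 -2.6609784   8.89033162] [-1.13113484 -0.35630198  0.03216778]
100 [([516.0, 149.0], 3), ([467.0, 137.0], 16), ([486.0, 165.0], 17), ([504.0, 202.0], 16), ([451.0, 186.0], 9), ([471.0, 206.0], 5)]
115 [([466.0, 137.0], 19), ([485.0, 165.0], 20), ([503.0, 202.0], 18), ([451.0, 186.0], 22), ([473.0, 208.0], 16)]
135 [([468.0, 136.0], 25), ([485.0, 164.0], 18), ([503.0, 203.0], 14), ([453.0, 183.0], 34), ([473.0, 208.0], 20)]
```

>>> drive_tool(
  series=[
    {"gripper": -1,"dx": 1,"dy": 0,"dz": -1,"spin": 0},
    {"gripper": -1,"dx": 3,"dy": 0,"dz": -1,"spin": 0},
    {"gripper": -1,"dx": 5,"dy": 0,"dz": 0,"spin": 0},
    {"gripper": -1,"dx": 6,"dy": 1,"dz": 1,"spin": 0},
    {"gripper": -1,"dx": 6,"dy": 1,"dz": 2,"spin": 0},
  ],
)

```text
t: 28.0
tcp_pos: [0.4818, 0.2046, 0.1598]
ee_rot: [-179.9, 0.0, 0.1]
force: [-6.8, -2.2, 27.8]
opening: 0.013
grip_force: 55.1
```

>>> drive_tool(
  series=[
    {"gripper": -1,"dx": -1,"dy": 0,"dz": 0,"spin": 0},
    {"gripper": -1,"dx": -2,"dy": 0,"dz": 1,"spin": 0},
    {"gripper": -1,"dx": -3,"dy": 0,"dz": 2,"spin": 0},
    {"gripper": -1,"dx": -3,"dy": 0,"dz": 3,"spin": 0},
  ],
)

```text
t: 28.33
tcp_pos: [0.481, 0.2057, 0.1589]
ee_rot: [-179.8, -0.3, 0.1]
force: [-4.3, -1.9, 35.9]
opening: 0.0129
grip_force: 55.1
```

```bash
python3 - <<'E'
from h import *
p=snap('side')
s=readout.sense();print(s['tcp_pos'],s['force'],s['ft_torque'])
slices(p,(430,560,100,260),[100,115,135])
E
```

```text
[0.48073225 0.20562266 0.15845069] [-2.95843997 -1.45870807 17.95856842] [-3.29892371e-01  9.50383507e-01 -8.11937399e-04]
100 [([516.0, 153.0], 7), ([466.0, 139.0], 18), ([488.0, 167.0], 17), ([504.0, 202.0], 16), ([474.0, 209.0], 6), ([452.0, 190.0], 7)]
115 [([466.0, 139.0], 16), ([485.0, 166.0], 22), ([505.0, 204.0], 20), ([475.0, 210.0], 23), ([453.0, 187.0], 23)]
135 [([468.0, 138.0], 26), ([486.0, 166.0], 21), ([505.0, 204.0], 12), ([453.0, 186.0], 37), ([476.0, 210.0], 27)]
```

Too much down-force pins the short's foot, so I'll ease up, push B sideways with almost no vertical load, then come back to the middle of the gap.

>>> drive_tool(
  series=[
    {"gripper": -1,"dx": 0,"dy": 1,"dz": -4,"spin": 0},
    {"gripper": -1,"dx": 2,"dy": 2,"dz": -4,"spin": 0},
    {"gripper": -1,"dx": 4,"dy": 2,"dz": -3,"spin": 0},
    {"gripper": -1,"dx": 6,"dy": 2,"dz": -3,"spin": 0},
    {"gripper": -1,"dx": 8,"dy": 2,"dz": -3,"spin": 0},
  ],
)

```text
t: 28.8
tcp_pos: [0.4848, 0.2027, 0.1577]
ee_rot: [-179.9, 0.3, 0.1]
force: [-8.1, 1.0, 12.7]
opening: 0.0128
grip_force: 55.0
```

>>> drive_tool(
  series=[
    {"gripper": -1,"dx": 2,"dy": 0,"dz": 0,"spin": 0},
    {"gripper": -1,"dx": 3,"dy": 0,"dz": 0,"spin": 0},
    {"gripper": -1,"dx": 3,"dy": 0,"dz": 0,"spin": 0},
  ],
)

```text
t: 29.05
tcp_pos: [0.4875, 0.2027, 0.1574]
ee_rot: [-179.9, 0.3, 0.1]
force: [-6.8, 1.9, 12.2]
opening: 0.0126
grip_force: 55.0
```

```bash
python3 - <<'E'
from h import *
p=snap('side','ins3')
s=readout.sense();print(s['tcp_pos'],s['force'],s['ft_torque'])
slices(p,(430,560,100,260),[85,100,115,125,135])
lm(p,['post2'],5)
cv2.imwrite('pics/ins3c.png',cv2.resize(p['img'][170:330,240:400,::-1],None,fx=3.7,fy=3.7))
E
```

```text
[0.48746266 0.20269671 0.15744225] [-6.97822993  1.93864052 11.72253623] [ 0.47956728  2.35846411 -0.03692152]
85 [([516.0, 152.0], 13), ([467.0, 137.0], 21), ([486.0, 164.0], 18), ([439.0, 137.0], 4), ([504.0, 199.0], 8)]
100 [([516.0, 153.0], 11), ([466.0, 136.0], 21), ([486.0, 165.0], 17), ([505.0, 201.0], 20), ([482.0, 210.0], 4), ([477.0, 203.0], 6), ([457.0, 187.0], 3)]
115 [([466.0, 138.0], 17), ([485.0, 165.0], 19), ([506.0, 202.0], 24), ([479.0, 207.0], 26), ([452.0, 186.0], 23)]
125 [([466.0, 136.0], 23), ([486.0, 165.0], 20), ([506.0, 201.0], 21), ([479.0, 206.0], 22), ([451.0, 186.0], 23)]
135 [([469.0, 134.0], 33), ([486.0, 165.0], 22), ([506.0, 203.0], 12), ([480.0, 208.0], 24), ([453.0, 184.0], 32)]
post2 [([527.0, 266.0, 136.0], 0.91), ([700.0, 157.0, 139.0], 0.8), ([519.0, 61.0, 138.0], 0.7), ([584.0, 161.0, 27.0], 0.17)]
```

View pics/ins3c.png

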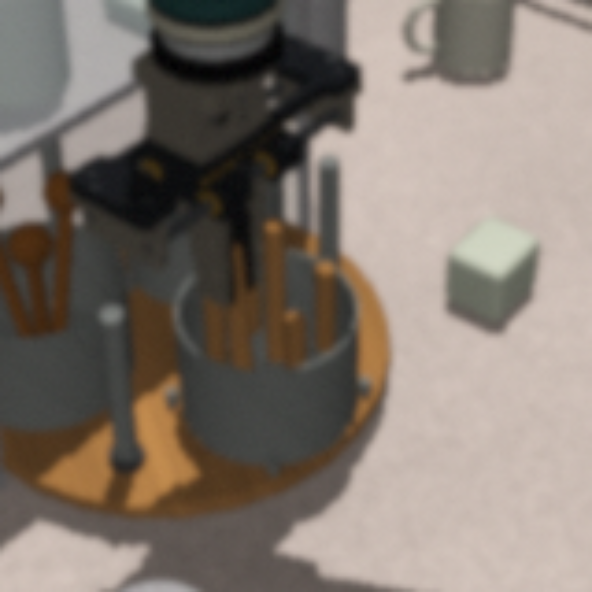

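>>> drive_tool(
  series=[
    {"gripper": -1,"dx": -3,"dy": 0,"dz": 0,"spin": 0},
    {"gripper": -1,"dx": -7,"dy": 0,"dz": 0,"spin": 0},
    {"gripper": -1,"dx": -11,"dy": 0,"dz": 0,"spin": 0},
    {"gripper": -1,"dx": -14,"dy": 0,"dz": 0,"spin": 0},
    {"gripper": -1,"dx": -15,"dy": 0,"dz": 0,"spin": 0},
  ],
)

```text
t: 29.57
tcp_pos: [0.4778, 0.2014, 0.158]
ee_rot: [-179.9, -0.3, 0.1]
force: [6.8, 0.5, -0.3]
opening: 0.0128
grip_force: 55.0
```

>>> drive_tool(
  series=[
    {"gripper": -1,"dx": 4,"dy": 0,"dz": -8,"spin": 0},
    {"gripper": -1,"dx": 5,"dy": 2,"dz": -18,"spin": 0},
    {"gripper": -1,"dx": 5,"dy": 3,"dz": -28,"spin": 0},
    {"gripper": -1,"dx": 5,"dy": 3,"dz": -28,"spin": 0},
    {"gripper": -1,"dx": 5,"dy": 3,"dz": -28,"spin": 0},
  ],
)

```text
t: 29.98
tcp_pos: [0.4802, 0.1977, 0.186]
ee_rot: [-180.0, -0.0, 0.0]
force: [0.3, -0.5, -2.6]
opening: 0.013
grip_force: 55.0
```

```bash
python3 - <<'E'
from h import *
p=snap('side')
s=readout.sense();print(s['tcp_pos'],s['force'],s['ft_torque'])
slices(p,(430,560,100,260),[85,100,115,125,135,145,155,165,175,215])
handles(p,(430,560,100,260),(110,240))
E
```

```text
[0.47990372 0.19751547 0.18552704] [ 0.55394727 -0.02890102 -1.25467854] [ 0.05742183  0.02503428 -0.00273023]
85 [([534.0, 124.0], 5), ([466.0, 135.0], 18), ([486.0, 165.0], 21), ([505.0, 198.0], 5)]
100 [([516.0, 146.0], 3), ([467.0, 135.0], 22), ([486.0, 163.0], 20), ([507.0, 201.0], 18), ([453.0, 182.0], 8)]
115 [([476.0, 107.0], 3), ([467.0, 135.0], 17), ([485.0, 165.0], 16), ([506.0, 201.0], 20), ([451.0, 182.0], 21), ([473.0, 201.0], 22)]
125 [([466.0, 135.0], 16), ([486.0, 164.0], 19), ([506.0, 202.0], 23), ([451.0, 182.0], 23), ([473.0, 201.0], 22)]
135 [([468.0, 134.0], 32), ([485.0, 164.0], 19), ([507.0, 199.0], 35), ([452.0, 180.0], 31), ([473.0, 202.0], 25)]
145 [([470.0, 132.0], 5), ([486.0, 164.0], 19), ([510.0, 197.0], 8), ([473.0, 202.0], 21), ([455.0, 178.0], 8)]
155 [([485.0, 165.0], 20), ([473.0, 202.0], 17)]
165 [([484.0, 164.0], 17), ([473.0, 203.0], 20)]
175 [([485.0, 161.0], 14), ([473.0, 202.0], 21)]
215 [([473.0, 199.0], 19)]
[310. 246.] 308 [478. 187. 158.] top [471. 204. 227.] 3
[328. 246.] 65 [468. 133. 127.] top [470. 133. 138.] 24
[298. 253.] 69 [507. 199. 128.] top [509. 198. 138.] 25
[320. 259.] 69 [452. 180. 127.] top [453. 179. 138.] 24
```

The lateral nudging worked: L2 is vertical again and the B–D gap is about 5 mm wider. Descending again.

>>> drive_tool(
  series=[
    {"gripper": -1,"dx": 0.5,"dy": -3,"dz": 3,"spin": 0},
    {"gripper": -1,"dx": 0.5,"dy": -5.5,"dz": 6,"spin": 0},
    {"gripper": -1,"dx": 0.5,"dy": -5.5,"dz": 11,"spin": 0},
    {"gripper": -1,"dx": 0.5,"dy": -5.5,"dz": 16,"spin": 0},
    {"gripper": -1,"dx": 0.5,"dy": -5.5,"dz": 20,"spin": 0},
  ],
)

```text
t: 30.45
tcp_pos: [0.4806, 0.2029, 0.1646]
ee_rot: [180.0, 0.1, 0.0]
force: [0.9, -0.8, -1.1]
opening: 0.0128
grip_force: 55.0
```

>>> drive_tool(
  series=[
    {"gripper": -1,"dx": 0,"dy": 0,"dz": 2,"spin": 0},
    {"gripper": -1,"dx": 0,"dy": 0,"dz": 4,"spin": 0},
    {"gripper": -1,"dx": 0,"dy": 0,"dz": 5,"spin": 0},
    {"gripper": -1,"dx": 0,"dy": 0,"dz": 6,"spin": 0},
    {"gripper": -1,"dx": 0,"dy": 0,"dz": 7,"spin": 0},
  ],
)

```text
t: 30.87
tcp_pos: [0.4809, 0.2032, 0.1586]
ee_rot: [180.0, -0.0, 0.0]
force: [1.3, -2.4, -0.6]
opening: 0.013
grip_force: 55.0
```

```bash
python3 - <<'E'
from h import *
p=snap('side')
s=readout.sense();print(s['tcp_pos'],s['force'],s['ft_torque'])
slices(p,(430,560,100,260),[100,115,135])
E
```

```text
[0.48086887 0.20313985 0.15844956] [ 0.30144809 -0.8365755  -1.67590661] [-0.44030651 -0.26778186  0.03425291]
100 [([516.0, 151.0], 6), ([466.0, 137.0], 20), ([486.0, 164.0], 17), ([506.0, 202.0], 19), ([439.0, 137.0], 3), ([453.0, 184.0], 8), ([473.0, 205.0], 6)]
115 [([466.0, 136.0], 18), ([485.0, 165.0], 18), ([506.0, 202.0], 18), ([452.0, 184.0], 23), ([475.0, 206.0], 21)]
135 [([468.0, 135.0], 33), ([485.0, 164.0], 18), ([508.0, 202.0], 13), ([454.0, 182.0], 35), ([475.0, 207.0], 21)]
```

Nearly free now, so I'll keep going down slowly.

>>> drive_tool(
  series=[
    {"gripper": -1,"dx": 0,"dy": 0,"dz": 1.5,"spin": 0},
    {"gripper": -1,"dx": 0,"dy": 0,"dz": 3,"spin": 0},
    {"gripper": -1,"dx": 0,"dy": 0,"dz": 4,"spin": 0},
    {"gripper": -1,"dx": 0,"dy": 0,"dz": 5,"spin": 0},
    {"gripper": -1,"dx": 0,"dy": 0,"dz": 6,"spin": 0},
  ],
)

```text
t: 31.33
tcp_pos: [0.4813, 0.2036, 0.1532]
ee_rot: [-180.0, -0.1, 0.1]
force: [0.6, -1.8, 2.3]
opening: 0.013
grip_force: 55.0
```

```bash
python3 - <<'E'
from h import *
p=snap('side')
s=readout.sense();print(s['tcp_pos'],s['force'],s['ft_torque'])
slices(p,(430,560,100,260),[100,115,135])
handles(p,(430,560,100,260),(110,240))
E
```

```text
[0.48121705 0.20347446 0.15282776] [ 0.78550834 -2.27799161  1.90972693] [-0.36310053 -0.26271878 -0.02276213]
100 [([467.0, 137.0], 20), ([486.0, 165.0], 17), ([439.0, 137.0], 3), ([507.0, 203.0], 21), ([475.0, 207.0], 8), ([452.0, 184.0], 8)]
115 [([466.0, 136.0], 21), ([486.0, 165.0], 19), ([506.0, 203.0], 21), ([452.0, 183.0], 26), ([475.0, 207.0], 21)]
135 [([468.0, 135.0], 31), ([485.0, 165.0], 21), ([509.0, 203.0], 3), ([453.0, 181.0], 32), ([476.0, 208.0], 21)]
[316. 249.] 184 [473. 170. 140.] top [485. 161. 182.] 15
[306. 254.] 121 [475. 206. 147.] top [475. 207. 191.] 6
[328. 246.] 64 [468. 135. 128.] top [469. 134. 138.] 24
[297. 256.] 33 [507. 203. 121.] top [488. 224. 160.] 1
```

>>> drive_tool(
  series=[
    {"gripper": -1,"dx": 0,"dy": 0,"dz": 1,"spin": 0},
    {"gripper": -1,"dx": 0,"dy": 0,"dz": 2,"spin": 0},
    {"gripper": -1,"dx": 0,"dy": 0,"dz": 3,"spin": 0},
    {"gripper": -1,"dx": 0,"dy": 0,"dz": 4,"spin": 0},
    {"gripper": -1,"dx": 0,"dy": 0,"dz": 5,"spin": 0},
  ],
)

```text
t: 31.8
tcp_pos: [0.4816, 0.2037, 0.1487]
ee_rot: [-180.0, -0.1, 0.1]
force: [-1.8, -2.1, 18.3]
opening: 0.0127
grip_force: 55.0
```

```bash
python3 - <<'E'
from h import *
p=snap('side')
s=readout.sense();print(s['tcp_pos'],s['force'],s['ft_torque'])
slices(p,(430,560,100,260),[100,115,135])
E
```

```text
[0.48158153 0.20375969 0.14878414] [-1.07978188 -1.44357799 11.66548787] [-0.56501802  0.18544688 -0.019557  ]
100 [([467.0, 137.0], 19), ([487.0, 164.0], 17), ([439.0, 137.0], 3), ([507.0, 202.0], 22), ([473.0, 206.0], 6), ([451.0, 184.0], 9)]
115 [([467.0, 137.0], 18), ([485.0, 165.0], 19), ([507.0, 202.0], 17), ([475.0, 208.0], 18), ([451.0, 184.0], 16)]
135 [([468.0, 135.0], 30), ([485.0, 165.0], 20), ([453.0, 182.0], 31), ([475.0, 208.0], 17)]
```

>>> drive_tool(
  series=[
    {"gripper": -1,"dx": 0,"dy": 0,"dz": -1,"spin": 0},
    {"gripper": -1,"dx": 0,"dy": 0,"dz": -1,"spin": 0},
    {"gripper": -0.5,"dx": 0,"dy": 0,"dz": -1,"spin": 0},
    {"gripper": -0.4,"dx": 0,"dy": 0,"dz": -1,"spin": 0},
    {"gripper": -0.4,"dx": 0,"dy": 0,"dz": -1,"spin": 0},
  ],
  squeeze=5,
)

```text
t: 32.27
tcp_pos: [0.4803, 0.2033, 0.148]
ee_rot: [180.0, 0.1, 0.1]
force: [0.5, -0.6, -0.4]
opening: 0.0276
grip_force: 0.0
```

>>> drive_tool(
  series=[
    {"gripper": -0.4,"dx": 0,"dy": 0,"dz": -5,"spin": 0},
    {"gripper": -0.4,"dx": 0,"dy": 0,"dz": -15,"spin": 0},
    {"gripper": -0.4,"dx": 0,"dy": 0,"dz": -40,"spin": 0},
    {"gripper": -0.4,"dx": 0,"dy": 0,"dz": -75,"spin": 0},
    {"gripper": -0.4,"dx": 0,"dy": 0,"dz": -110,"spin": 0},
  ],
)

```text
t: 32.68
tcp_pos: [0.4801, 0.2033, 0.2601]
ee_rot: [180.0, 0.1, 0.1]
force: [1.4, 0.5, -0.0]
opening: 0.0276
grip_force: 0.0
```

>>> drive_tool(
  series=[
    {"gripper": 0,"dx": -20,"dy": 30,"dz": -30,"spin": 0},
    {"gripper": 0,"dx": -30,"dy": 65,"dz": -45,"spin": 0},
    {"gripper": 0,"dx": -30,"dy": 105,"dz": -45,"spin": 0},
    {"gripper": 0,"dx": -30,"dy": 145,"dz": -45,"spin": 0},
    {"gripper": 0,"dx": -30,"dy": 180,"dz": -45,"spin": 0},
  ],
)

```text
t: 33.1
tcp_pos: [0.4507, 0.0209, 0.3053]
ee_rot: [179.9, -0.2, 0.0]
force: [1.1, -0.4, -1.4]
opening: 0.046
grip_force: 0.0
```

>>> drive_tool(
  series=[
    {"gripper": 0,"dx": 0,"dy": 30,"dz": 0,"spin": 0},
    {"gripper": 0,"dx": 0,"dy": 60,"dz": 0,"spin": 0},
    {"gripper": 0,"dx": 0,"dy": 70,"dz": 0,"spin": 0},
    {"gripper": 0,"dx": 0,"dy": 70,"dz": 0,"spin": 0},
  ],
)

```text
t: 33.43
tcp_pos: [0.451, -0.0491, 0.3042]
ee_rot: [180.0, -0.0, -0.2]
force: [-0.3, 1.1, -0.3]
opening: 0.046
grip_force: 0.0
```

```bash
python3 - <<'E'
from h import *
im=[]
for c in ['side','top']:
    p=snap(c,'fin'+c); slices(p,(430,560,100,240),[75,95,115,135,160,180]);handles(p,(430,560,100,240),(110,200));handles(p,(300,760,-400,-60),(20,165))
    lm(p,['post2','crock_floor','long1_mid'],4)
    k=p['img'][180:330,240:390] if c=='side' else p['img'][180:290,190:300]
    im.append(cv2.resize(k[:,:,::-1],(400,400),interpolation=cv2.INTER_CUBIC))
s=readout.sense();print(s['tcp_pos'],s['ee_rot'],s['joints'][6])
cv2.imwrite('pics/finc.png',np.hstack(im))
E
```

```text
75 [([534.0, 124.0], 4), ([516.0, 148.0], 6), ([467.0, 138.0], 12), ([485.0, 164.0], 15), ([440.0, 137.0], 4)]
95 [([516.0, 151.0], 7), ([467.0, 136.0], 21), ([487.0, 165.0], 20), ([439.0, 138.0], 3), ([507.0, 202.0], 18)]
115 [([515.0, 151.0], 6), ([466.0, 136.0], 20), ([486.0, 164.0], 20), ([507.0, 202.0], 19), ([474.0, 207.0], 24), ([450.0, 184.0], 16)]
135 [([518.0, 151.0], 23), ([467.0, 134.0], 32), ([486.0, 164.0], 21), ([510.0, 199.0], 33), ([453.0, 181.0], 30), ([474.0, 207.0], 22)]
160 [([485.0, 164.0], 22), ([474.0, 208.0], 21)]
180 [([487.0, 163.0], 38), ([476.0, 206.0], 35)]
[314. 241.] 149 [487. 163. 152.] top [488. 162. 182.] 30
[306. 250.] 188 [484. 195. 147.] top [477. 205. 182.] 28
[328. 246.] 65 [468. 135. 128.] top [469. 134. 138.] 23
[297. 253.] 63 [509. 200. 129.] top [510. 199. 138.] 27
[320. 259.] 62 [452. 182. 129.] top [454. 180. 138.] 25
post2 [([703.0, 160.0, 141.0], 0.79), ([522.0, 63.0, 141.0], 0.71), ([528.0, 265.0, 137.0], 0.65), ([586.0, 163.0, 27.0], 0.54)]
crock_floor [([485.0, 166.0, 34.0], 0.98), ([625.0, 78.0, 33.0], 0.19)]
long1_mid [([658.0, -32
[... 368 characters left out ...]
 4), ([476.0, 197.0], 4)]
180 [([488.0, 158.0], 22), ([478.0, 202.0], 26)]
[259. 219.] 25 [520. 147. 134.] top [520. 148. 137.] 21
[241. 222.] 27 [510. 195. 134.] top [510. 196. 138.] 19
[254. 231.] 41 [489. 157. 162.] top [488. 159. 182.] 20
[236. 235.] 46 [478. 200. 165.] top [477. 203. 183.] 22
[265. 238.] 25 [470. 130. 134.] top [469. 131. 137.] 20
[248. 244.] 26 [454. 176. 134.] top [453. 177. 138.] 20
post2 [([526.0, 269.0, 138.0], 0.74), ([523.0, 63.0, 140.0], 0.62)]
crock_floor [([490.0, 170.0, 30.0], 0.81), ([523.0, 61.0, 138.0], 0.43)]
long1_mid [([475.0, 204.0, 110.0], 0.62)]
[ 0.45113225 -0.04563605  0.30357427] [-1.79991120e+02  2.89359427e-03  1.75044475e-01] -89.69128878624628
```

View pics/finc.png

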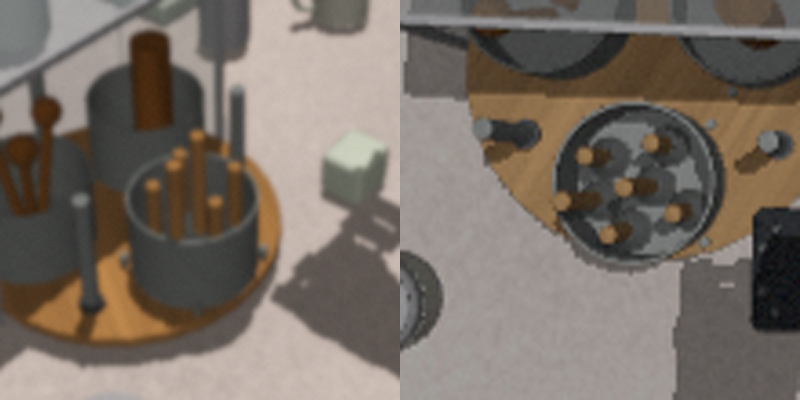

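Every tamper is upright and seated: long tops read about 183 mm, short tops 138 mm, and no long is left on the table. Now I'll turn back with post2 at (525,266).

>>> drive_tool(
  series=[
    {"gripper": 0.1,"dx": 10,"dy": -35,"dz": 0,"spin": 0},
    {"gripper": 0.1,"dx": 20,"dy": -70,"dz": 0,"spin": 0},
    {"gripper": 0.1,"dx": 30,"dy": -110,"dz": 0,"spin": 0},
    {"gripper": 0.1,"dx": 38,"dy": -145,"dz": 0,"spin": 0},
    {"gripper": 0.1,"dx": 45,"dy": -180,"dz": 0,"spin": 0},
  ],
)

```text
t: 34.25
tcp_pos: [0.496, 0.1357, 0.3037]
ee_rot: [-180.0, -0.0, 0.1]
force: [0.5, -0.0, 0.6]
opening: 0.0505
grip_force: 0.0
```

>>> drive_tool(
  series=[
    {"gripper": 0.1,"dx": 8,"dy": -35,"dz": 0,"spin": 0},
    {"gripper": 0.1,"dx": 16,"dy": -70,"dz": 0,"spin": 0},
    {"gripper": 0.1,"dx": 24,"dy": -105,"dz": 0,"spin": 0},
    {"gripper": 0.1,"dx": 28,"dy": -125,"dz": 0,"spin": 0},
    {"gripper": 0.1,"dx": 28,"dy": -132,"dz": 0,"spin": 0},
  ],
)

```text
t: 34.67
tcp_pos: [0.5229, 0.27, 0.3031]
ee_rot: [-179.9, 0.1, 0.4]
force: [0.2, 0.1, -0.3]
opening: 0.0504
grip_force: 0.0
```

>>> drive_tool(
  series=[
    {"gripper": 0.1,"dx": 0,"dy": 0,"dz": 5,"spin": 0},
    {"gripper": 0.1,"dx": 0,"dy": 0,"dz": 35,"spin": 0},
    {"gripper": 0.1,"dx": 0,"dy": 0,"dz": 65,"spin": 0},
    {"gripper": 0.1,"dx": 0,"dy": 0,"dz": 85,"spin": 0},
    {"gripper": 0.1,"dx": 0,"dy": 0,"dz": 85,"spin": 0},
  ],
)

```text
t: 35.08
tcp_pos: [0.5215, 0.2614, 0.2139]
ee_rot: [179.7, 0.4, -0.1]
force: [0.5, -0.7, -0.4]
opening: 0.0509
grip_force: 0.0
```

```bash
python3 arc.py 119.2 239.2 20; python3 - <<'E'
from h import *
p=snap('side');s=readout.sense();print(s['tcp_pos'],s['ee_rot'],s['joints']);lm(p,['post2'],4)
W=cloud(p);m=(abs(W[...,0]-525)<22)&(abs(W[...,1]-266)<22)&(W[...,2]>80)&(W[...,2]<162)
print(np.round(np.nanmedian(W[m],0)),m.sum())
E
```

```text
[[np.float64(-10.0), np.float64(7.0)], [np.float64(-20.0), np.float64(14.0)], [np.float64(-29.0), np.float64(23.0)], [np.float64(-37.0), np.float64(32.0)], [np.float64(-44.0), np.float64(43.0)]]
[[np.float64(-6.0), np.float64(11.0)], [np.float64(-10.0), np.float64(22.0)], [np.float64(-14.0), np.float64(34.0)], [np.float64(-16.0), np.float64(46.0)], [np.float64(-17.0), np.float64(59.0)]]
[[np.float64(0.0), np.float64(12.0)], [np.float64(2.0), np.float64(25.0)], [np.float64(5.0), np.float64(37.0)], [np.float64(10.0), np.float64(48.0)], [np.float64(15.0), np.float64(59.0)]]
[[np.float64(7.0), np.float64(10.0)], [np.float64(14.0), np.float64(20.0)], [np.float64(23.0), np.float64(29.0)], [np.float64(32.0), np.float64(37.0)], [np.float64(43.0), np.float64(44.0)]]
[0.52274649 0.26259908 0.21656081] [ 1.79827866e+02  2.32887710e-01 -5.25693185e-02] [  -5.01411399   24.49056413  -32.34667643   99.24615517   14.72427514
   60.82336308 -132.38923518]
post2 [([523.0, 62.0, 140.0], 0.87), ([528.0, 267.0, 138.0], 0.86)]
[525. 271. 126.] 197
```

>>> drive_tool(
  series=[
    {"gripper": 0.1,"dx": 2,"dy": -4,"dz": 20,"spin": 0},
    {"gripper": 0.1,"dx": 2,"dy": -4,"dz": 50,"spin": 0},
    {"gripper": 0.1,"dx": 2,"dy": -4,"dz": 80,"spin": 0},
    {"gripper": 0.1,"dx": 2,"dy": -4,"dz": 94,"spin": 0},
    {"gripper": 0.1,"dx": 2,"dy": -4,"dz": 94,"spin": 0},
  ],
)

```text
t: 35.6
tcp_pos: [0.5251, 0.2678, 0.1231]
ee_rot: [179.9, 0.2, 0.0]
force: [0.1, -0.1, -0.8]
opening: 0.0503
grip_force: 0.0
```

>>> drive_tool(
  series=[
    {"gripper": -0.4,"dx": 0,"dy": 0,"dz": 0,"spin": 0},
    {"gripper": -0.6,"dx": 0,"dy": 0,"dz": 0,"spin": 0},
    {"gripper": -1,"dx": 0,"dy": 0,"dz": 0,"spin": 0},
    {"gripper": -1,"dx": 0,"dy": 0,"dz": 0,"spin": 0},
    {"gripper": -1,"dx": 0,"dy": 0,"dz": 0,"spin": 0},
  ],
  squeeze=35,
)

```text
t: 36.02
tcp_pos: [0.5267, 0.2685, 0.1259]
ee_rot: [179.9, -0.1, 0.0]
force: [1.0, -7.8, 5.7]
opening: 0.0191
grip_force: 3.4
```

>>> drive_tool(
  series=[
    {"gripper": -1,"dx": 0,"dy": 0,"dz": 0,"spin": 0},
    {"gripper": -1,"dx": 0,"dy": 0,"dz": 0,"spin": 0},
    {"gripper": -1,"dx": 0,"dy": 0,"dz": 0,"spin": 0},
  ],
)

```text
t: 36.27
tcp_pos: [0.5272, 0.2669, 0.1257]
ee_rot: [179.8, -0.1, -0.0]
force: [0.4, -5.6, 5.5]
opening: 0.0155
grip_force: 35.0
```

>>> drive_tool(
  series=[
    {"gripper": -1,"dx": -5,"dy": 3,"dz": 0,"spin": 0},
    {"gripper": -1,"dx": -12,"dy": 8,"dz": 0,"spin": 0},
    {"gripper": -1,"dx": -21,"dy": 14,"dz": 0,"spin": 0},
    {"gripper": -1,"dx": -30,"dy": 23,"dz": 0,"spin": 0},
    {"gripper": -1,"dx": -38,"dy": 32,"dz": 0,"spin": 0},
  ],
)

```text
t: 36.68
tcp_pos: [0.4893, 0.2384, 0.1257]
ee_rot: [-179.8, -0.3, 0.1]
force: [3.5, 1.6, -0.6]
opening: 0.0154
grip_force: 35.0
```

>>> drive_tool(
  series=[
    {"gripper": -1,"dx": -8,"dy": 11,"dz": 0,"spin": 0},
    {"gripper": -1,"dx": -14,"dy": 22,"dz": 0,"spin": 0},
    {"gripper": -1,"dx": -18,"dy": 33,"dz": 0,"spin": 0},
    {"gripper": -1,"dx": -22,"dy": 45,"dz": 0,"spin": 0},
    {"gripper": -1,"dx": -24,"dy": 57,"dz": 0,"spin": 0},
  ],
)

```text
t: 37.1
tcp_pos: [0.4612, 0.1838, 0.1257]
ee_rot: [-179.8, 0.1, 0.3]
force: [-8.3, 6.4, 7.7]
opening: 0.0152
grip_force: 35.0
```

>>> drive_tool(
  series=[
    {"gripper": -1,"dx": -3.5,"dy": 14,"dz": 0,"spin": 0},
    {"gripper": -1,"dx": -3,"dy": 26,"dz": 0,"spin": 0},
    {"gripper": -1,"dx": -1,"dy": 38,"dz": 0,"spin": 0},
    {"gripper": -1,"dx": 2,"dy": 50,"dz": 0,"spin": 0},
    {"gripper": -1,"dx": 6.5,"dy": 62,"dz": 0,"spin": 0},
  ],
)

```text
t: 37.52
tcp_pos: [0.4696, 0.1199, 0.1257]
ee_rot: [-179.9, -0.0, 0.2]
force: [-2.2, 4.7, 3.6]
opening: 0.0149
grip_force: 35.0
```

>>> drive_tool(
  series=[
    {"gripper": -1,"dx": 5.5,"dy": 11,"dz": 0,"spin": 0},
    {"gripper": -1,"dx": 12,"dy": 21,"dz": 0,"spin": 0},
    {"gripper": -1,"dx": 20,"dy": 31,"dz": 0,"spin": 0},
    {"gripper": -1,"dx": 29,"dy": 40,"dz": 0,"spin": 0},
    {"gripper": -1,"dx": 38,"dy": 47,"dz": 0,"spin": 0},
  ],
)

```text
t: 37.93
tcp_pos: [0.5081, 0.0718, 0.1256]
ee_rot: [-180.0, 0.0, 0.1]
force: [-5.5, 3.4, 7.4]
opening: 0.0149
grip_force: 35.0
```

>>> drive_tool(
  series=[
    {"gripper": -1,"dx": 5,"dy": 3,"dz": 0,"spin": 0},
    {"gripper": -1,"dx": 9,"dy": 6,"dz": 0,"spin": 0},
    {"gripper": -1,"dx": 9,"dy": 6,"dz": 0,"spin": 0},
    {"gripper": -1,"dx": 9,"dy": 6,"dz": 0,"spin": 0},
  ],
)

```text
t: 38.27
tcp_pos: [0.5182, 0.0649, 0.1256]
ee_rot: [180.0, -0.1, 0.1]
force: [-0.7, -0.1, 5.9]
opening: 0.0154
grip_force: 35.0
```

```bash
python3 - <<'E'
from h import *
p=snap('side');s=readout.sense();print(s['tcp_pos'],s['ee_rot'],s['force']);lm(p,['post1','spoon_crock','crock_floor'],4)
E
```

```text
[0.51798012 0.06504266 0.12562254] [ 1.79959138e+02 -7.92620614e-02  7.52786916e-02] [-1.00420282 -1.41966946  6.74510865]
post1 [([519.0, 65.0, 139.0], 0.77), ([535.0, 269.0, 140.0], 0.7), ([700.0, 154.0, 139.0], 0.57)]
spoon_crock [([495.0, 170.0, 34.0], 0.86), ([396.0, 380.0, 0.0], 0.64)]
crock_floor [([621.0, 78.0, 32.0], 0.77), ([633.0, 238.0, 31.0], 0.69)]
```

>>> drive_tool(
  series=[
    {"gripper": -1,"dx": 2,"dy": 1,"dz": 0,"spin": 0},
    {"gripper": -1,"dx": 4,"dy": 2.5,"dz": 0,"spin": 0},
    {"gripper": -1,"dx": 4,"dy": 2.5,"dz": 0,"spin": 0},
    {"gripper": -0.4,"dx": 4,"dy": 2.5,"dz": 0,"spin": 0},
    {"gripper": 0,"dx": 4,"dy": 2.5,"dz": 0,"spin": 0},
  ],
)

```text
t: 38.88
tcp_pos: [0.5213, 0.0628, 0.1247]
ee_rot: [180.0, -0.0, 0.0]
force: [0.1, -0.0, -0.3]
opening: 0.0267
grip_force: 0.0
```

>>> drive_tool(
  series=[
    {"gripper": 0,"dx": 0,"dy": 0,"dz": 0,"spin": 0},
    {"gripper": 0,"dx": 0,"dy": 0,"dz": -15,"spin": 0},
    {"gripper": 0,"dx": 0,"dy": 0,"dz": -50,"spin": 0},
    {"gripper": 0,"dx": 0,"dy": 0,"dz": -90,"spin": 0},
    {"gripper": 0,"dx": 0,"dy": 0,"dz": -130,"spin": 0},
  ],
)

```text
t: 39.3
tcp_pos: [0.5204, 0.0629, 0.2553]
ee_rot: [-180.0, 0.1, 0.1]
force: [1.3, 0.4, 0.1]
opening: 0.0462
grip_force: 0.0
```

>>> drive_tool(
  series=[
    {"gripper": 0,"dx": -20,"dy": 30,"dz": -30,"spin": 0},
    {"gripper": 0,"dx": -40,"dy": 60,"dz": -50,"spin": 0},
    {"gripper": 0,"dx": -60,"dy": 95,"dz": -50,"spin": 0},
    {"gripper": 0,"dx": -70,"dy": 130,"dz": -50,"spin": 0},
    {"gripper": 0,"dx": -70,"dy": 140,"dz": -50,"spin": 0},
  ],
)

```text
t: 39.72
tcp_pos: [0.4491, -0.0831, 0.305]
ee_rot: [179.8, 0.0, -0.4]
force: [-0.7, 0.0, -0.1]
opening: 0.046
grip_force: 0.0
```

```bash
python3 - <<'E'
from h import *
im=[]
for c in ['side','top']:
    p=snap(c,'end'+c); lm(p,['post1','spoon_crock','crock_floor','crock2_floor'],4)
    slices(p,(570,690,20,140),[75,95,115,135,160,180]);handles(p,(570,690,20,140),(100,200))
    k=p['img'][150:310,220:380] if c=='side' else p['img'][120:260,190:330]
    im.append(cv2.resize(k[:,:,::-1],(400,400),interpolation=cv2.INTER_CUBIC))
s=readout.sense();print(s['tcp_pos'],s['t'])
cv2.imwrite('pics/endc.png',np.hstack(im))
E
```

```text
post1 [([523.0, 62.0, 136.0], 0.8), ([524.0, 268.0, 144.0], 0.72), ([703.0, 162.0, 142.0], 0.68), ([585.0, 164.0, 28.0], 0.44)]
spoon_crock [([494.0, 168.0, 35.0], 0.9)]
crock_floor [([624.0, 83.0, 35.0], 0.71), ([392.0, 377.0, 2.0], 0.54), ([657.0, -320.0, 3.0], 0.25)]
crock2_floor [([630.0, 238.0, 34.0], 0.96)]
75 [([639.0, 46.0], 5), ([632.0, 86.0], 13)]
95 [([637.0, 48.0], 4), ([673.0, 85.0], 3), ([631.0, 84.0], 14), ([600.0, 55.0], 15), ([592.0, 86.0], 3), ([624.0, 118.0], 6)]
115 [([634.0, 47.0], 15), ([666.0, 84.0], 13), ([633.0, 86.0], 19), ([602.0, 54.0], 18), ([589.0, 85.0], 19), ([627.0, 119.0], 17)]
135 [([634.0, 46.0], 9), ([666.0, 83.0], 11), ([632.0, 85.0], 16), ([602.0, 54.0], 15), ([628.0, 116.0], 25), ([591.0, 84.0], 24)]
160 [([600.0, 54.0], 11), ([633.0, 85.0], 11)]
180 [([601.0, 54.0], 12), ([632.0, 85.0], 11)]
[305. 210.] 220 [604.  62. 130.] top [600.  54. 181.] 8
[292. 208.] 104 [633.  85. 139.] top [632.  85. 181.] 9
[285. 215.] 109 [640. 106. 122.] top [636. 109. 137.] 24
post1 [([530.0, 266.0, 144.0], 0.86), ([451.0, -45.0, 0.0], 0.65)]
spoon_crock [([492.0, 167.0, 32.0], 0.85)]
crock_floor [([628.0, 85.0, 31.0], 0.7)]
crock2_floor [([633.0, 241.0, 33.0], 0.84), ([585.0, 164.0, 29.0], 0.5)]
75 []
95 []
115 [([590.0, 75.0], 3)]
135 [([591.0, 80.0], 18)]
160 []
180 []
[286. 193.] 24 [590.  79. 132.] top [591.  81. 138.] 17
[298. 192.] 4 [597.  48. 113.] top [596.  49. 133.] 1
[ 0.45184443 -0.07619143  0.30433948] 40.2167
```

View pics/endc.png

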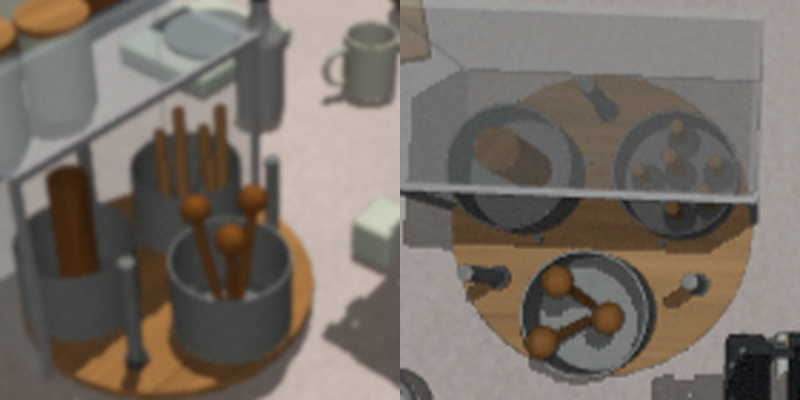

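The spoon crock is clicked in at the front again, with post2 back at (523,62). All six tampers stand upright in their crock, and the bystanders haven't moved.

```bash
python3 -c "
from cell import ctrl; print(ctrl.finish_job())"
```

```text
the job is handed in; nothing more can be done
None
```

The job is handed in: both long tampers stand on the floor of the crowded crock with the four short ones still upright, and the spoon crock is back at the open front. No verdict came back.

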